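Put the finger planes away in their fitted stand

TASK

Put the four brass finger planes from the tray away in the wooden stand, each flat on the floor of the pocket that is cut to its size (toe either way), going one at a time from the largest plane down to the smallest. Once a plane is in its pocket, press down on it firmly for a moment (a push of about 10 N) to feel that it lies flat, before you fetch the next. Set the planes down rather than dropping them.

Things in the scene. Friction and masses are not known exactly. Their poses are not given: they have to be found in the camera images.
- plane_1: the largest of four alike small brass luthier's finger planes, loose in a row of four bays in the grey-lined wooden tray: block body 73 mm long (its x; the toe at +x is a half round), 41 mm wide (its y, flat sides to grip), 24 mm high, with a flat-topped dark wood palm block 33 x 25 mm on its middle, so 34 mm high in all; a thin slanted steel blade lies behind the block, lower than its top. Origin: centre of the flat sole, z up. About 220 g.
- plane_2: the second largest of four alike small brass luthier's finger planes, loose in a row of four bays in the grey-lined wooden tray: block body 60 mm long (its x; the toe at +x is a half round), 34 mm wide (its y, flat sides to grip), 22 mm high, with a flat-topped dark wood palm block 27 x 21 mm on its middle, so 32 mm high in all; a thin slanted steel blade lies behind the block, lower than its top. Origin: centre of the flat sole, z up. About 160 g.
- plane_3: the second smallest of four alike small brass luthier's finger planes, loose in a row of four bays in the grey-lined wooden tray: block body 47 mm long (its x; the toe at +x is a half round), 27 mm wide (its y, flat sides to grip), 20 mm high, with a flat-topped dark wood palm block 21 x 17 mm on its middle, so 30 mm high in all; a thin slanted steel blade lies behind the block, lower than its top. Origin: centre of the flat sole, z up. About 110 g.
- plane_4: the smallest of four alike small brass luthier's finger planes, loose in a row of four bays in the grey-lined wooden tray: block body 34 mm long (its x; the toe at +x is a half round), 20 mm wide (its y, flat sides to grip), 18 mm high, with a flat-topped dark wood palm block 15 x 12 mm on its middle, so 28 mm high in all; a thin slanted steel blade lies behind the block, lower than its top. Origin: centre of the flat sole, z up. About 70 g.
- nest_1: fixed wooden holder on the stand, 102 x 72 mm outside like the other three, whose pocket is cut for the largest plane: 85 mm long (its x) by 53 mm wide (its y). Origin: centre of its underside; the pocket's dark floor is 5 mm above it, the light rim 9 mm above it (pocket 4 mm deep). The four holders stand in a row 78 mm apart, in any order.
- nest_2: fixed wooden holder on the stand, 102 x 72 mm outside like the other three, whose pocket is cut for the second largest plane: 72 mm long (its x) by 46 mm wide (its y). Origin: centre of its underside; the pocket's dark floor is 5 mm above it, the light rim 9 mm above it (pocket 4 mm deep). The four holders stand in a row 78 mm apart, in any order.
- nest_3: fixed wooden holder on the stand, 102 x 72 mm outside like the other three, whose pocket is cut for the second smallest plane: 59 mm long (its x) by 39 mm wide (its y). Origin: centre of its underside; the pocket's dark floor is 5 mm above it, the light rim 9 mm above it (pocket 4 mm deep). The four holders stand in a row 78 mm apart, in any order.
- nest_4: fixed wooden holder on the stand, 102 x 72 mm outside like the other three, whose pocket is cut for the smallest plane: 46 mm long (its x) by 32 mm wide (its y). Origin: centre of its underside; the pocket's dark floor is 5 mm above it, the light rim 9 mm above it (pocket 4 mm deep). The four holders stand in a row 78 mm apart, in any order.
Not all that is in view belongs to the job. Leave any pink look-alike of the plane_2 alone.

How it is judged:
By the outcome, as a careful person would: the job done as asked, in the order asked, and still so for the second after the job is handed in, with the robot touching nothing.
It also fails if it takes over 144 s, if anything falls off the work surface, if the arm or the gripper's body presses on something with over 40 N, if the wrist force passes 120 N, or if a joint passes its speed limit or range.

ROBOT

A 6-joint arm with a two-finger parallel gripper is mounted at the origin on the work surface. World frame = base frame: x ahead of the robot, y to its left, z up, the work surface at z = 0. Lengths are in mm, angles in rad, forces in N, time in s.
With the tool pointing down it reaches from about 350 to 925 mm from the base axis. Payload 6.4 kg.
Tool frame: the origin (TCP) lies between the finger pads; the fingertips stand 19 mm ahead of it and the grasp point (between the pads) is the TCP; z points along the fingers, y is the direction in which the jaws open and shut (so a half turn about z gives the same grasp; the last joint's range is limited). The gripper opens to 94 mm and grips with 3 to 60 N. Pads are 16 mm wide; open, the fingers measure 119 mm over their backs; the gripper's body (75 mm by 177 mm) begins 78 mm behind the grasp point.
Start: joints at [1.111, 0.245, 1.558, -0, 1.339, -0.174], TCP at [183.248, 623.646, 189.355] pointing down, gripper open.
Joint ranges: [-3.13, 3.13], [-1.02, 2.26], [0.13, 2.54], [-0.95, 4.09], [0.21, 2.88], [-2.74, 2.74]. Speed limits (rad/s): [2.57, 2.57, 3.14, 3.14, 3.14, 3.14].

INTERFACE

Orientations are given as a unit quaternion [w, x, y, z].
In Python, from plant import ctrl gives the robot as it stands.
- The arm moves only by the tool play_rows, never from a script. Its argument "motion" is text: rows parted by semicolons, each of 7 numbers parted by spaces: the turn, a rotation vector about the tool's x, y, z in degrees, then the shift along the tool's x, y, z in m, then the opening, from 0 (shut) to 1 (fully open). A call has 1 to 8 rows; each row shifts and turns the commanded pose from where the row before left it, along the tool's axes as they then stand; what a row does not reach is not made up. A row lasts 1/8 s, in which the tool goes at most 62.5 mm and 10.7 degrees, less where a joint would pass 70% of its speed; a pose out of reach is approached as far as the arm can. A call is refused whole if a number of a shift passes 0.0625 or a number of a turn 10.7, either way. A call with a gripper value outside its range is refused whole. The fingers move at their own pace and stop on an object; "force" is the grip in N (left out, the last holds). Time passes only in rows, so rows that do not move let the fingers close. It gives the time, the measured TCP pose, the force and the opening at its end, in the units of the state.
- ctrl.read_state(): the state, without advancing time (a new reading comes with each control period).
- ctrl.snapshot(name): name is "scene" or "top" or "wrist"; returns a dict with "color" (400x640x3 uint8, red, green, blue), "range_z" (400x640 float32, mm along the optical axis (not along the pixel's ray), 0 where there is no reading), "intrinsics" (3x3 intrinsics, pixels), "k1" (the pictures are not rectified: a ray, as slopes to the right and down, at radius r is drawn at 1 + k1 r^2 times it, then the intrinsics apply), "pose" (4x4, takes a point from camera to world coordinates). Camera axes: x right, y down, z forward; pixel columns grow to the right and rows downward; lengths in mm; the calibration is good to about 2 mm. A picture is of the moment at which its call begins.
- ctrl.finish_job(): hands the job in, once; it reports no verdict.
Trained networks look in the newest picture that a camera, given by its name, has taken for a name from the list of things; names that differ only in an ending like _2 or _b are one class to them, and where a whole thing is asked for, a point or a joint stands for the part that bears it (a point fixed in the world has none). Each returns a list of dicts, best first, with "score" (0 to 1); they miss things now and then, are a little off and sometimes report something else, mostly with a low value. They report only what shows in the picture. A call takes as long as a camera call. They do not tell look-alikes from the thing itself.
- ctrl.masks_of(target, camera): "pixels" (400x640 bool, what is visible of it) and "rect" ([centre column, centre row, width, height] in pixels, round what is visible of it).
The state is a dict: "time": time; "joints": joint angles; "qd": joint speeds; "joint_torque": joint torques, N m; "eef_pos": TCP position; "ee_rot": TCP orientation; "wrist_force": force on the tool from outside, world axes, zero at the start; "torque": the same for the moment, N m; "width": opening from 0.0 (shut) to 1.0 (fully open).
Only numpy, scipy, OpenCV 4.12 (cv2) and the standard library are available. Lean on these libraries where they do the work, as an engineer would, in place of code of your own. Each camera call takes 0.05 s, during which the arm holds its last target.

## Working session

There is one attempt and no reset: what is moved stays moved. The work goes in short steps, Python scripts to look and compute and a tool call to move; the robot and the scene stay as the last step left them, time stands still between calls to the robot, and variables do not carry over. Pictures are saved under pics/ and viewed, and the job is handed in when it is done.

Besides the shell and the picture viewer there is one more tool, called after "Call:" as name(argument=value, ...) on one line, values as JSON. play_rows: Moves the arm, as the interface text tells. Its arguments: {"type":"object","properties":{"motion":{"type":"string"},"force":{"type":"number"}},"required":["motion"]}

```bash
ls; mkdir -p pics
cat > h.py <<'E'
import numpy as np, cv2
from plant import ctrl
def save(n,img): cv2.imwrite('pics/'+n+'.png',cv2.cvtColor(img,cv2.COLOR_RGB2BGR))
def world(s):
    K=np.array(s['intrinsics'],float);k1=float(s['k1']);T=np.array(s['pose'],float)
    h,w=s['range_z'].shape
    u,v=np.meshgrid(np.arange(w),np.arange(h))
    pts=np.stack([u,v],-1).reshape(-1,1,2).astype(np.float64)
    xy=cv2.undistortPoints(pts,K,np.array([k1,0,0,0,0.])).reshape(h,w,2)
    z=s['range_z'].astype(float)
    P=np.stack([xy[...,0]*z,xy[...,1]*z,z],-1)
    W=P@T[:3,:3].T+T[:3,3]
    W[z==0]=np.nan
    return W
E
python3 - <<'E'
from h import *
print(ctrl.read_state())
for n in ['scene','top','wrist']:
    s=ctrl.snapshot(n); save(n+'0',s['color']); np.savez('pics/'+n+'0.npz',**{k:np.array(s[k]) for k in s})
    print(n,np.array(s['pose']).round(2).tolist(),s['intrinsics'],s['k1'])
E
```

```text
pics
{'time': 0.0, 'joints': array([ 1.11092165e+00,  2.45779077e-01,  1.55898560e+00,  2.99908182e-06,
        1.33871592e+00, -1.74103348e-01]), 'qd': array([-0.00128679,  0.0017728 , -0.00190023,  0.00112554, -0.00065282,
        0.00064796]), 'joint_torque': array([-1.30464388e-03, -4.15834773e+01, -3.14598620e+01,  6.83817593e-02,
        3.31915403e-02, -1.49342623e-04]), 'eef_pos': array([182.94733205, 623.07152451, 188.28306043]), 'ee_rot': array([-2.95629421e-04,  1.42400242e-01,  9.89808709e-01, -8.96488161e-04]), 'wrist_force': array([ 0.59898828, -0.78309484, -0.10210356]), 'torque': array([-0.00332174, -0.0639076 ,  0.04414565]), 'width': 1.0004898622451068}
scene [[-0.8, 0.34, -0.5, 965.65], [0.61, 0.45, -0.65, 614.48], [0.0, -0.82, -0.57, 568.46], [0.0, 0.0, 0.0, 1.0]] [[461.76529872   0.         318.80692749]
 [  0.         461.76529872 196.2152021 ]
 [  0.           0.           1.        ]] 0.0419213937359726
top [[0.02, -1.0, 0.08, 432.72], [-1.0, -0.02, 0.01, 1.84], [-0.01, -0.08, -1.0, 846.11], [0.0, 0.0, 0.0, 1.0]] [[379.8966131    0.         321.39066199]
 [  0.         379.8966131  202.72303561]
 [  0.           0.           1.        ]] -0.052747495305637396
wrist [[0.28, 0.92, 0.27, 102.21], [0.96, -0.27, -0.08, 647.73], [-0.0, 0.28, -0.96, 383.8], [0.0, 0.0, 0.0, 1.0]] [[323.70536333   0.         319.25160921]
 [  0.         323.70536333 198.85326053]
 [  0.           0.           1.        ]] -0.043257474620186954
```

View pics/top0.png

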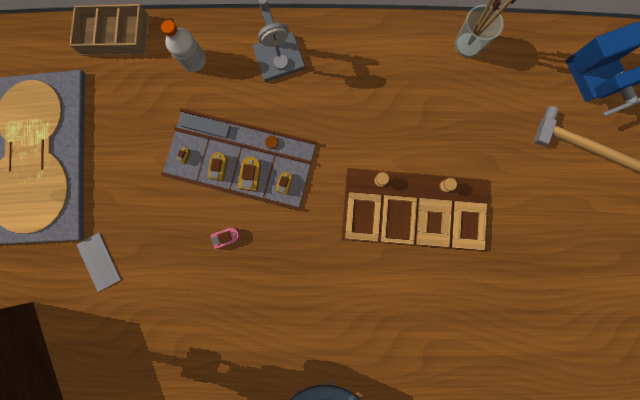

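View pics/scene0.png

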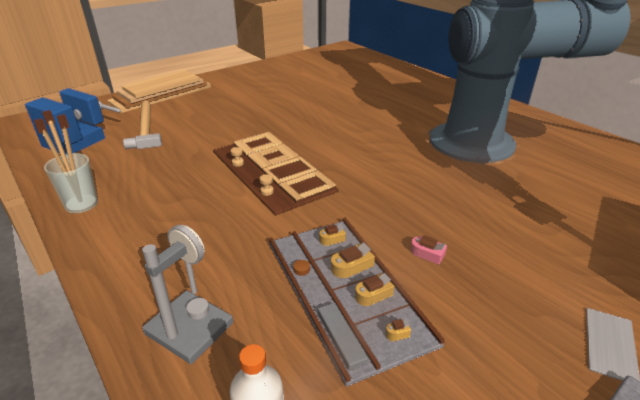

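View pics/wrist0.png

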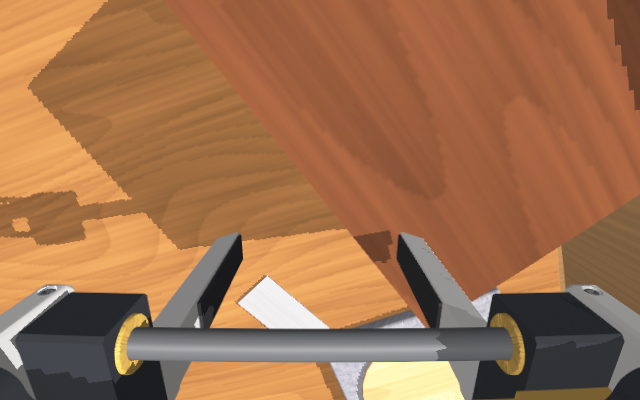

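The top view shows the tray with planes at (182,155), (216,165), (248,173) and (284,183), and the stand's pockets at (364,216), (399,218), (434,222) and (469,226). The pink look-alike is at (225,238), outside the tray. Next I'll take measurements.

Run:
```python
from h import *
s=dict(np.load('pics/top0.npz')); W=world(s); c=s['color']
for (u,v) in [(182,155),(216,165),(248,173),(284,183),(225,238),(364,216),(399,218),(434,222),(469,226),(330,300),(200,180),(232,200)]:
    print((u,v),W[v,u].round(1),c[v,u])
a=cv2.resize(c[100:260,150:330],None,fx=4,fy=4,interpolation=cv2.INTER_CUBIC); save('t_tray',a)
a=cv2.resize(c[160:260,335:500],None,fx=4.5,fy=4.5,interpolation=cv2.INTER_CUBIC); save('t_stand',a)
for t in ['plane_1','nest_1']:
    for m in ctrl.masks_of(t,'top'):
        p=m['pixels']; print(t,round(m['score'],2),np.round(m['rect'],1),p.sum())
        ys,xs=np.where(p); 
        Q=W[p]; Q=Q[~np.isnan(Q[:,0])]
        r=cv2.minAreaRect(Q[:,:2].astype(np.float32)); print('   ',np.round(r[0],1),np.round(r[1],1),round(r[2],1),np.percentile(Q[:,2],[5,50,95]).round(1))
```

```text
(182, 155) [600.2 321.2  36.5] [66 37 21]
(216, 165) [578.1 243.3  41.2] [80 44 25]
(248, 173) [561.5 172.7  42.2] [82 46 26]
(284, 183) [541.5  95.   38.8] [78 45 27]
(225, 238) [421.3 220.6  29.1] [82 46 21]
(364, 216) [475.2 -79.8  11.2] [86 48 24]
(399, 218) [ 472.  -156.4   13.5] [87 48 22]
(434, 222) [ 464.6 -233.4   13.3] [87 48 24]
(469, 226) [ 457.1 -310.6   13.7] [85 48 22]
(330, 300) [290.   -8.4   0.7] [128  80  34]
(200, 180) [549.1 287.3  10.7] [103 100 103]
(232, 200) [506.4 215.9  -0.6] [129  82  37]
plane_1 0.92 [216.2 165.1  19.3  25.3] 422
    [579.1 245.6] [33.6 58. ] 83.6 [20.1 32.3 42.2]
plane_1 0.67 [180.9 156.9  10.1  16.2] 150
    [602.7 323.8] [20.4 31.8] 64.8 [17.  28.  37.3]
plane_1 0.61 [225.9 237.9  27.6  25.1] 398
    [425.5 223.6] [36.1 58.6] 15.9 [16.5 23.2 32.2]
plane_1 0.57 [250.7 173.9  21.   29.9] 647
    [566.1 172.6] [41.4 75.7] 82.9 [19.1 34.3 44. ]
plane_1 0.56 [283.6 185.8  18.   19.7] 240
    [545.2  99.1] [31.8 44.1] 73.3 [26.  31.1 40.2]
nest_1 0.92 [398.8 219.3  32.1  50.7] 1563
    [ 469.8 -154.2] [ 74.2 103.6] 85.0 [10.3 13.6 17.9]
nest_1 0.71 [469.4 226.3  32.4  51.2] 1544
    [ 459.3 -310. ] [ 73.1 103. ] 86.7 [10.9 15.7 18.7]
nest_1 0.64 [435.  223.2  38.2  52.4] 1582
    [ 465.  -234.8] [ 76.7 103.8] 86.3 [10.7 16.  18.7]
nest_1 0.56 [364.1 214.6  37.6  49.5] 1634
    [475.9 -78.5] [ 78.9 107.4] 86.7 [ 8.8 14.5 18. ]
```

View pics/t_tray.png

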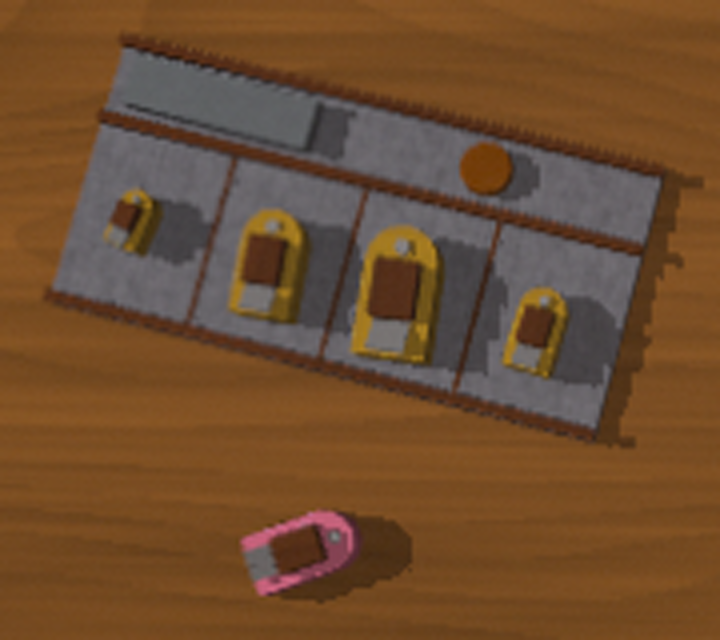

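View pics/t_stand.png

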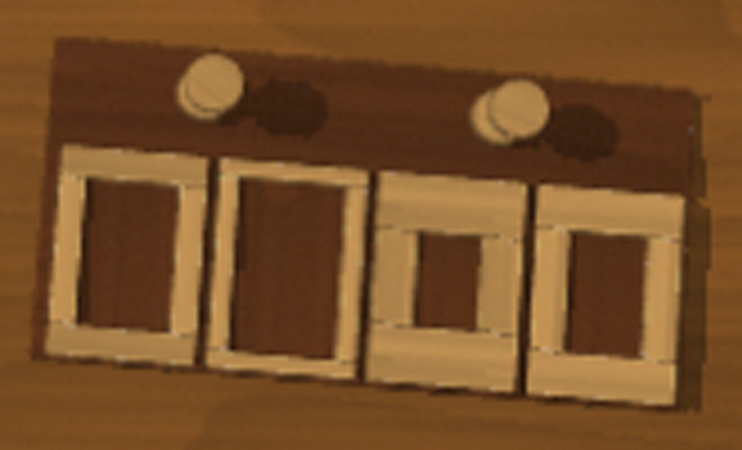

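Matching by size: in the tray, left to right, the planes are plane_4, plane_2, plane_1 (41 × 76 measured) and plane_3. The pockets, left to right, are nest_2, nest_1, nest_4 and nest_3. I'll move above plane_1 and look with the wrist camera.

Call:
play_rows(motion="0 0 -9.2 0 0 0 1;0 0 0 -0.039 -0.036 0.003 1;0 0 0 -0.039 -0.036 0.003 1;0 0 0 -0.039 -0.036 0.003 1;0 0 0 -0.039 -0.036 0.003 1;0 0 0 -0.039 -0.036 0.003 1;0 0 0 -0.039 -0.036 0.003 1;0 0 0 -0.039 -0.036 0.003 1")

```text
time: 1.25
eef_pos: [423.5, 338.1, 168.4]
ee_rot: [0.0, 0.063, 0.998, 0.0]
wrist_force: [0.7, 0.3, -0.7]
width: 1.001
```

Call:
play_rows(motion="0 0 0 -0.039 -0.036 0.003 1;0 0 0 -0.039 -0.036 0.003 1;0 0 0 -0.039 -0.036 0.003 1;0 0 0 0 0 0 1")

```text
time: 1.75
eef_pos: [526.8, 215.3, 159.1]
ee_rot: [-0.0, 0.065, 0.998, -0.0]
wrist_force: [-0.5, 0.7, 0.4]
width: 1.002
```

```bash
cat >> h.py <<'E'
from scipy.spatial.transform import Rotation as R
def st():
    s=ctrl.read_state(); q=s['ee_rot']; M=R.from_quat([q[1],q[2],q[3],q[0]]).as_matrix()
    return s,M
def yaw(M): return np.degrees(np.arctan2(M[1,1],M[0,1]))
def go(x,y,z,yw=None):
    s,M=st(); d=np.array([x,y,z])-s['eef_pos']
    print('t',round(s['time'],2),'pos',s['eef_pos'].round(1),'yaw',round(yaw(M),2),'w',round(s['width'],3),'F',s['wrist_force'].round(1),'tilt z',M[:,2].round(4))
    print(' d tool now',(M.T@d).round(1))
    if yw is not None:
        a=yaw(M)-yw; M2=M@R.from_rotvec([0,0,np.radians(a)]).as_matrix()
        print(' turn z',round(a,2),' d after turn',(M2.T@d).round(1))
def snap(n,name):
    s=ctrl.snapshot(n); save(name,s['color']); np.savez('pics/'+name+'.npz',**{k:np.array(s[k]) for k in s}); return s,world(s)
E
python3 - <<'E'
from h import *
go(562,173,150,82.9)
s,W=snap('wrist','w1')
for m in ctrl.masks_of('plane_1','wrist'):
    p=m['pixels'];Q=W[p]; Q=Q[~np.isnan(Q[:,0])]
    r=cv2.minAreaRect(Q[:,:2].astype(np.float32)); print(round(m['score'],2),np.round(m['rect'],0),np.round(r[0],1),np.round(r[1],1),round(r[2],1),np.percentile(Q[:,2],[5,50,95]).round(1))
E
```

```text
t 1.75 pos [526.8 215.3 159.1] yaw 82.55 w 1.002 F [-0.5  0.7  0.4] tilt z [-2.e-04 -3.e-04 -1.e+00]
 d tool now [-40.4 -37.3   9.1]
 turn z -0.35  d after turn [-40.2 -37.6   9.1]
0.9 [428. 238.  23.  30.] [596.  328.3] [18.1 22.7] 69.0 [15.3 28.9 38.6]
0.76 [217. 212.  29.  47.] [546.3  95.4] [34.8 56.4] 75.3 [14.2 30.3 40.3]
0.74 [318.  78.  64.  60.] [421.6 226.2] [34.5 60.1] 21.2 [21.  23.3 32.7]
0.58 [286. 223.  43.  68.] [567.3 173.3] [45.8 85.5] 81.7 [21.1 34.6 44.4]
```

View pics/w1.png

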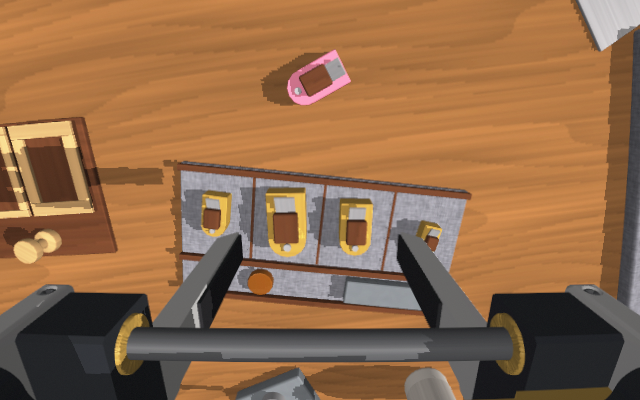

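The wrist view shows plane_1 at (286,223), plane_2 at (356,226), plane_3 at (213,212) and plane_4 at (428,238). The pink one is at (318,78). I'll go closer over plane_1.

Call:
play_rows(motion="0 0 0 -0.040 -0.038 0 0.8;0 0 0 0 0 0.035 0.8;0 0 0 0 0 0 0.8;0 0 0 0 0 0 0.8")

```text
time: 2.35
eef_pos: [559.8, 176.3, 125.2]
ee_rot: [0.0, 0.062, 0.998, 0.0]
wrist_force: [1.3, -1.1, 0.6]
width: 0.799
```

Run:
```python
from h import *
go(562,173,115,82.9)
s,W=snap('wrist','w2')
for m in ctrl.masks_of('plane_1','wrist'):
    p=m['pixels'];Q=W[p]; Q=Q[~np.isnan(Q[:,0])]
    r=cv2.minAreaRect(Q[:,:2].astype(np.float32)); print(round(m['score'],2),np.round(m['rect'],0),np.round(r[0],1),np.round(r[1],1),round(r[2],1),np.percentile(Q[:,2],[5,50,95]).round(1))
```

```text
t 2.35 pos [559.8 176.3 125.2] yaw 82.93 w 0.799 F [ 1.3 -1.1  0.6] tilt z [ 6.e-04  2.e-04 -1.e+00]
 d tool now [-2.5 -3.  10.2]
 turn z 0.03  d after turn [-2.5 -3.  10.2]
0.82 [396. 202.  43.  66.] [580.8 244.3] [48.5 68.6] 82.0 [18.5 32.6 42.5]
0.66 [318. 200.  45.  78.] [567.5 175.4] [40.4 84. ] 83.5 [32.1 34.9 44.6]
0.65 [360.  32.  73.  64.] [418.4 229.2] [38.6 68. ] 20.6 [14.5 23.2 32.7]
0.64 [475. 219.  29.  40.] [601.8 327.2] [21.2 34.2] 69.2 [13.5 28.3 38.3]
```

View pics/w2.png

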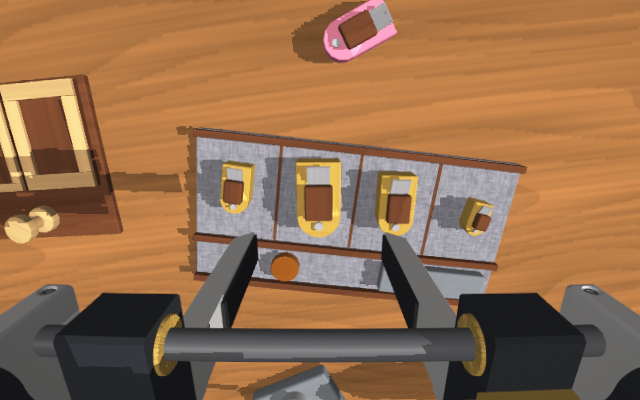

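```bash
cat >> h.py <<'E'
def onplane(s,uv,h):
    K=np.array(s['intrinsics'],float);T=np.array(s['pose'],float)
    xy=cv2.undistortPoints(np.array(uv,float).reshape(-1,1,2),K,np.array([float(s['k1']),0,0,0,0.])).reshape(-1,2)
    d=np.c_[xy,np.ones(len(xy))]@T[:3,:3].T
    k=(h-T[2,3])/d[:,2]
    return T[:3,3]+d*k[:,None]
def rect_of(s,p,h):
    cs,_=cv2.findContours(p.astype(np.uint8),cv2.RETR_EXTERNAL,cv2.CHAIN_APPROX_NONE)
    c=max(cs,key=cv2.contourArea).reshape(-1,2)
    X=onplane(s,c,h)[:,:2]
    r=cv2.minAreaRect(X.astype(np.float32)); (w,hh),a=r[1],r[2]
    if w>hh: w,hh=hh,w; a=a-90     # short side direction = y axis
    while a<0:a+=180
    return np.array(r[0]).round(1),round(w,1),round(hh,1),round(a%180,1)
def plane_fit(s,floor,body,tall,near,cam):
    """all planes"""
    for m in ctrl.masks_of('plane_1',cam):
        p=m['pixels']; c=s['color'].astype(int)
        hsv=cv2.cvtColor(s['color'],cv2.COLOR_RGB2HSV)
        r=rect_of(s,p,floor+body)
        if np.hypot(*(r[0]-near))>30: continue
        print('body',round(m['score'],2),r)
        dark=p&(hsv[...,2]<135)&(hsv[...,1]>100)
        dark=cv2.morphologyEx(dark.astype(np.uint8),cv2.MORPH_OPEN,np.ones((3,3)))
        if dark.sum()>20: print('block',dark.sum(),rect_of(s,dark,floor+tall))
E
python3 - <<'E'
from h import *
s,W=snap('wrist','w2b')
hsv=cv2.cvtColor(s['color'],cv2.COLOR_RGB2HSV)
g=(hsv[...,1]<40)&(hsv[...,2]>110)
g[:130]=0;g[230:]=0;g[:,:195]=0;g[:,515:]=0
print('floor',np.nanpercentile(W[g][:,2],[10,30,50,70,90]))
for (u,v) in [(279,190),(355,200),(250,140),(430,205),(250,242)]: print(W[v-1:v+2,u-1:u+2,2].round(1).tolist())
print('table',np.nanmedian(W[300:330,560:620,2]),np.nanmedian(W[60:100,180:300,2]))
plane_fit(s,9,24,34,[562,175],'wrist')
d=dict(np.load('pics/top0.npz')); ctrl.snapshot('top'); plane_fit(d,9,24,34,[562,175],'top')
save('c1',cv2.resize(s['color'][140:260,250:390],None,fx=5,fy=5,interpolation=cv2.INTER_NEAREST))
E
```

```text
floor [ 9.1128019   9.66776745 10.06135771 10.47888977 11.31823011]
[[12.1, 12.3, 9.3], [11.2, 10.7, 11.0], [10.3, 10.6, 10.0]]
[[9.3, 11.0, 11.0], [11.7, 11.7, 11.2], [11.4, 11.3, 11.5]]
[[18.3, 17.5, 17.7], [18.0, 18.0, 18.4], [17.3, 17.4, 18.3]]
[[10.2, 10.4, 11.8], [10.0, 10.4, 12.5], [9.9, 9.9, 11.3]]
[[155.6, 154.1, 152.3], [155.8, 153.2, 153.6], [156.2, 154.3, 153.6]]
table 251.424117393861 0.016077104253383823
body 0.76 (array([560.6, 176.1]), 40.6, 75.6, 83.5)
block 1079 (array([561.3, 175.4]), 24.5, 32.0, 82.9)
body 0.78 (array([540. , 173.9]), 28.4, 47.8, 0.9)
block 73 (array([532.4, 158.6]), 15.1, 17.1, 0.9)
```

View pics/c1.png

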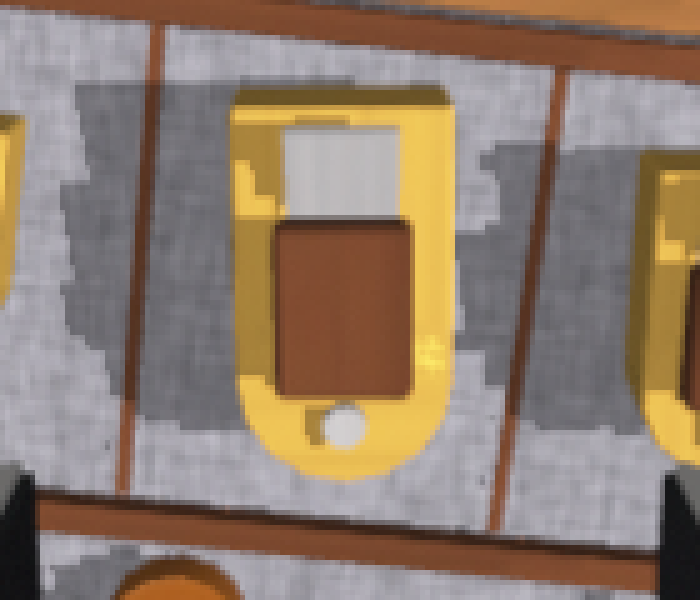

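The crop confirms plane_1: the block is centred at (561.3, 175.4) with yaw 82.9, and the body measures 41 × 75. The floor is at z ≈ 10 and the partitions are about 2 mm high. Now descending.

Call:
play_rows(motion="0 0 0 -0.0016 -0.0007 0.03 0.75;0 0 0 0 0 0.03 0.75;0 0 0 0 0 0.02 0.75;0 0 0 0 0 0.007 0.75;0 0 0 0 0 0 0.75;0 0 0 0 0 0 0.75", force=25)

```text
time: 3.4
eef_pos: [562.7, 174.3, 38.6]
ee_rot: [0.001, 0.063, 0.998, 0.0]
wrist_force: [-1.1, -0.2, 0.7]
width: 0.751
```

Run:
```python
from h import *
go(561.3,175.4,36.5,82.9)
s,W=snap('wrist','w3')
plane_fit(s,10,24,34,[562,175],'wrist')
```

```text
t 3.4 pos [562.7 174.3  38.6] yaw 82.83 w 0.751 F [-1.1 -0.2  0.7] tilt z [ 2.1e-03  3.0e-04 -1.0e+00]
 d tool now [1.5 0.9 2.1]
 turn z -0.07  d after turn [1.5 0.9 2.1]
```

View pics/w3.png

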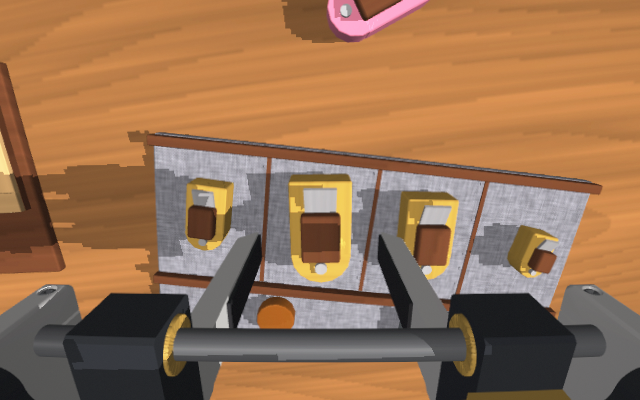

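Run:
```python
from h import *
s=dict(np.load('pics/w3.npz'))
T=s['pose'];Ti=np.linalg.inv(T)
def proj(X):
    p,_=cv2.projectPoints(np.array([X],float),cv2.Rodrigues(Ti[:3,:3])[0],Ti[:3,3],s['intrinsics'],np.array([float(s['k1']),0,0,0,0.])); return p.ravel().round(0)
for X in [(562.7,174.3,19.6),(562.7,174.3,38.6),(561.3,175.4,44),(558,139,19.6),(567,209.6,19.6)]: print(X,proj(X))
hsv=cv2.cvtColor(s['color'],cv2.COLOR_RGB2HSV)
p=np.zeros((400,640),bool);p[205:270,295:345]=1
dark=p&(hsv[...,2]<135)&(hsv[...,1]>100)
print(rect_of(s,cv2.morphologyEx(dark.astype(np.uint8),cv2.MORPH_OPEN,np.ones((3,3))),44))
```

```text
(562.7, 174.3, 19.6) [318. 227.]
(562.7, 174.3, 38.6) [318. 238.]
(561.3, 175.4, 44) [319. 239.]
(558, 139, 19.6) [268. 226.]
(567, 209.6, 19.6) [368. 227.]
(array([560.8, 175.6]), 24.6, 34.0, 83.8)
```

Call:
play_rows(motion="0 0 0 0.0015 0.0005 0.002 0.75;0 0 0 0 0 0 0;0 0 0 0 0 0 0;0 0 0 0 0 0 0;0 0 0 0 0 0 0;0 0 0 0 0 0 0", force=25)

```text
time: 4.25
eef_pos: [560.2, 174.9, 35.3]
ee_rot: [-0.0, 0.063, 0.998, 0.0]
wrist_force: [-0.5, -0.2, -0.1]
width: 0.257
```

Call:
play_rows(motion="0 0 0 0 0 -0.02 0;0 0 0 0 0 -0.04 0;0 0 0 0 0 -0.04 0;0 0 0 0 0 0 0")

```text
time: 4.75
eef_pos: [563.4, 175.3, 141.1]
ee_rot: [0.005, 0.062, 0.998, 0.001]
wrist_force: [0.1, 0.3, 0.3]
width: 0.005
```

Run:
```python
from h import *
go(471,-155,120,85.5)
s,W=snap('wrist','w4')
```

```text
t 4.75 pos [563.4 175.3 141.1] yaw 82.83 w 0.005 F [0.1 0.3 0.3] tilt z [ 0.0095  0.001  -1.    ]
 d tool now [  50.7 -339.3   19.8]
 turn z -2.67  d after turn [  66.4 -336.6   19.8]
```

View pics/w4.png

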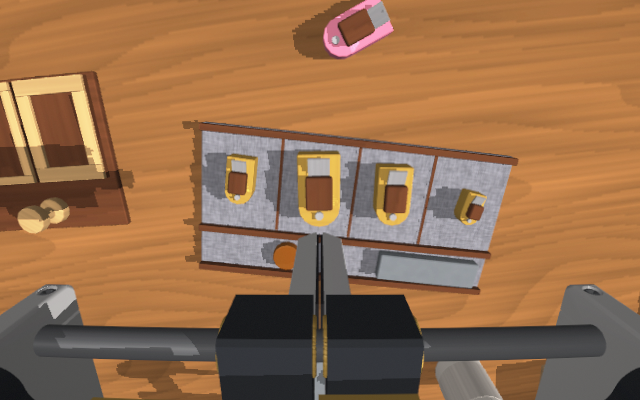

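The fingers shut on nothing and plane_1 is still in its bay, apparently undisturbed. I'll check where the fingertips really are against the camera depth.

Run:
```python
from h import *
s=dict(np.load('pics/w3.npz')); W=world(s); z=s['range_z']
np.set_printoptions(linewidth=200,suppress=True)
for u in (256,250,245,384,390):
    print(u,[(v,int(z[v,u]),W[v,u].round(0).tolist()) for v in (230,235,238,242,246,250,260,280)])
print(s['pose'].round(3))
s=dict(np.load('pics/w4.npz')); W=world(s); z=s['range_z']
for u in (310,330):
    print(u,[(v,int(z[v,u]),W[v,u].round(0).tolist()) for v in (230,235,238,242,246,250,260,280)])
save('c3',cv2.resize(cv2.cvtColor(cv2.imread('pics/w3.png'),4)[150:300,170:450],None,fx=2.8,fy=2.8,interpolation=cv2.INTER_NEAREST))
```

```text
256 [(230, 241, [564.0, 127.0, 9.0]), (235, 187, [547.0, 140.0, 60.0]), (238, 187, [549.0, 140.0, 61.0]), (242, 181, [549.0, 141.0, 67.0]), (246, 179, [550.0, 141.0, 70.0]), (250, 179, [552.0, 141.0, 70.0]), (260, 179, [558.0, 140.0, 72.0]), (280, 253, [605.0, 120.0, 10.0])]
250 [(230, 239, [562.0, 123.0, 11.0]), (235, 187, [547.0, 136.0, 60.0]), (238, 184, [547.0, 137.0, 64.0]), (242, 177, [547.0, 139.0, 70.0]), (246, 173, [547.0, 140.0, 75.0]), (250, 170, [548.0, 140.0, 78.0]), (260, 165, [551.0, 141.0, 84.0]), (280, 164, [560.0, 140.0, 89.0])]
245 [(230, 240, [562.0, 119.0, 10.0]), (235, 241, [566.0, 119.0, 10.0]), (238, 183, [547.0, 135.0, 64.0]), (242, 177, [547.0, 136.0, 70.0]), (246, 174, [548.0, 136.0, 74.0]), (250, 169, [547.0, 138.0, 79.0]), (260, 159, [548.0, 140.0, 90.0]), (280, 153, [555.0, 140.0, 98.0])]
384 [(230, 240, [575.0, 222.0, 10.0]), (235, 187, [557.0, 214.0, 60.0]), (238, 184, [557.0, 213.0, 63.0]), (242, 183, [559.0, 213.0, 65.0]), (246, 177, [558.0, 212.0, 71.0]), (250, 178, [561.0, 211.0, 71.0]), (260, 175, [565.0, 210.0, 75.0]), (280, 253, [618.0, 220.0, 1
[... 284 characters left out ...]
24   0.951   0.285 478.59 ]
 [  0.992  -0.119  -0.035 185.451]
 [  0.001   0.287  -0.958 233.817]
 [  0.      0.      0.      1.   ]]
310 [(230, 352, [612.0, 160.0, 9.0]), (235, 188, [552.0, 172.0, 162.0]), (238, 183, [552.0, 172.0, 167.0]), (242, 177, [552.0, 172.0, 173.0]), (246, 173, [552.0, 172.0, 177.0]), (250, 168, [552.0, 173.0, 182.0]), (260, 158, [552.0, 173.0, 193.0]), (280, 140, [552.0, 173.0, 212.0])]
330 [(230, 351, [614.0, 182.0, 10.0]), (235, 187, [553.0, 184.0, 163.0]), (238, 183, [553.0, 183.0, 167.0]), (242, 179, [554.0, 183.0, 171.0]), (246, 174, [554.0, 183.0, 176.0]), (250, 169, [554.0, 183.0, 182.0]), (260, 158, [553.0, 183.0, 193.0]), (280, 139, [553.0, 182.0, 212.0])]
```

View pics/c3.png

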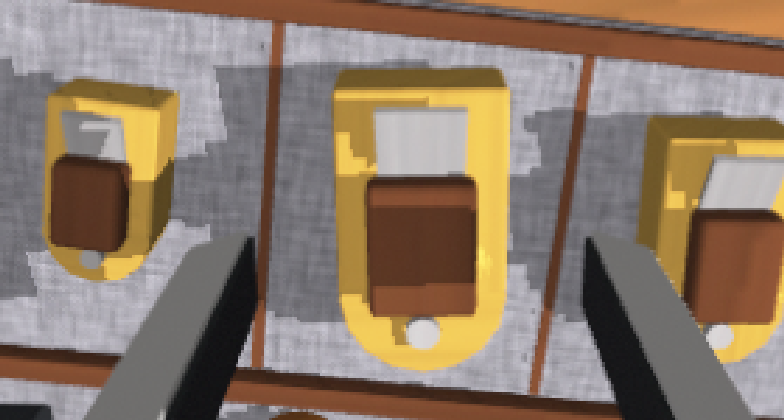

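The camera puts the fingertips about 20 mm above the reported TCP, not 19 mm ahead of it: tips at z ≈ 59 with eef z = 38.6. That explains the closing above plane_1. I'll go by the measured offset, descending in small steps and checking force and tip height.

Call:
play_rows(motion="0 0 0 0 0 0 0.75;0 0 0 0 0 0 0.75;0 0 0 0 0 0.035 0.75;0 0 0 0 0 0.035 0.75;0 0 0 0 0 0.02 0.75;0 0 0 0 0 0 0.75;0 0 0 0 0 0 0.75")

```text
time: 5.68
eef_pos: [561.3, 175.0, 46.5]
ee_rot: [0.001, 0.063, 0.998, 0.0]
wrist_force: [-0.4, 0.6, -0.1]
width: 0.715
```

```bash
cat >> h.py <<'E'
def tips(s):
    W=world(s); z=s['range_z']; M=st()[1]; e=st()[0]['eef_pos']
    L=(W-e)@M   # tool coords
    # finger points: near camera, rows<300, |x|<15
    ok=(z>0)&(z<192)&(np.arange(400)[:,None]<300)
    for sg in (-1,1):
        q=ok&(L[...,1]*sg>0)&(np.abs(L[...,1])<70)
        P=L[q]
        if len(P)<20: print('few');continue
        zt=np.percentile(P[:,2],99.0); T_=P[P[:,2]>zt-6]
        print('side',sg,'n',len(P),'tip z tool',round(zt,1),'x',np.percentile(T_[:,0],[2,50,98]).round(1),'y',np.percentile(T_[:,1],[2,50,98]).round(1))
E
python3 - <<'E'
from h import *
go(561.3,175.4,38,82.9); print(st()[0]['eef_pos'])
s,W=snap('wrist','w5'); tips(s)
hsv=cv2.cvtColor(s['color'],cv2.COLOR_RGB2HSV)
p=np.zeros((400,640),bool);p[195:275,290:350]=1
dark=p&(hsv[...,2]<135)&(hsv[...,1]>100)
print(rect_of(s,cv2.morphologyEx(dark.astype(np.uint8),cv2.MORPH_OPEN,np.ones((3,3))),44))
E
```

```text
t 5.67 pos [561.3 175.   46.5] yaw 82.83 w 0.715 F [-0.4  0.6 -0.1] tilt z [ 1.9e-03  2.0e-04 -1.0e+00]
 d tool now [0.  0.4 8.5]
 turn z -0.07  d after turn [0.  0.4 8.5]
[561.25094177 174.95615516  46.51114843]
side -1 n 2883 tip z tool -20.2 x [-5.2 10.4 11.3] y [-43.3 -34.3 -32.5]
side 1 n 3699 tip z tool 19.6 x [131.1 138.8 143.1] y [18.7 30.6 46.8]
(array([561. , 175.4]), 24.3, 33.2, 83.8)
```

Call:
play_rows(motion="0 0 0 0 0 0.02 0.75;0 0 0 0 0 0.015 0.75;0 0 0 0 0 0 0.75;0 0 0 0 0 0 0.75")

```text
time: 6.22
eef_pos: [560.3, 174.9, 10.2]
ee_rot: [-0.0, 0.063, 0.998, -0.0]
wrist_force: [0.9, -0.4, 0.0]
width: 0.749
```

Run:
```python
from h import *
go(561.3,175.4,-2.7,82.9)
s,W=snap('wrist','w6'); tips(s)
```

```text
t 6.22 pos [560.3 174.9  10.2] yaw 82.82 w 0.749 F [ 0.9 -0.4  0. ] tilt z [-2.e-04  0.e+00 -1.e+00]
 d tool now [-1.   0.7 12.9]
 turn z -0.08  d after turn [-1.   0.7 12.9]
side -1 n 17138 tip z tool 11.9 x [102.6 123.  141.2] y [-68.6 -35.   -1.2]
side 1 n 17501 tip z tool 11.8 x [101.8 117.4 139.2] y [ 1.1 40.8 68.9]
```

View pics/w6.png

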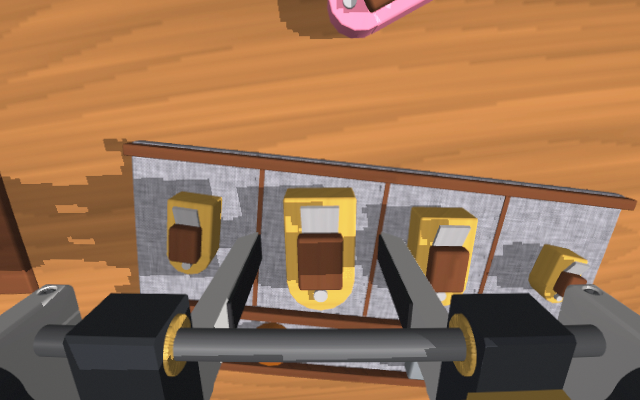

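Call:
play_rows(motion="0 0 0 0 0.0005 0.007 0.75;0 0 0 0 0 0.0055 0.75;0 0 0 0 0 0 0.75;0 0 0 0 0 0 0.75")

```text
time: 6.78
eef_pos: [560.4, 175.3, -2.1]
ee_rot: [0.0, 0.063, 0.998, -0.0]
wrist_force: [-0.3, -0.8, -0.5]
width: 0.751
```

Run:
```python
from h import *
go(561.3,175.4,-2.7,82.9)
s,W=snap('wrist','w7'); 
z=s['range_z']
for u in (256,250,246,384,390): print(u,[(v,W[v,u].round(0).tolist()) for v in (230,235,238,242)])
```

```text
t 6.78 pos [560.4 175.3  -2.1] yaw 82.83 w 0.751 F [-0.3 -0.8 -0.5] tilt z [ 0. -0. -1.]
 d tool now [-0.9  0.2  0.6]
 turn z -0.07  d after turn [-0.9  0.2  0.6]
256 [(230, [545.0, 140.0, 11.0]), (235, [545.0, 141.0, 19.0]), (238, [547.0, 141.0, 20.0]), (242, [547.0, 142.0, 25.0])]
250 [(230, [545.0, 136.0, 10.0]), (235, [545.0, 138.0, 20.0]), (238, [544.0, 139.0, 25.0]), (242, [545.0, 139.0, 28.0])]
246 [(230, [545.0, 133.0, 11.0]), (235, [545.0, 135.0, 18.0]), (238, [545.0, 136.0, 23.0]), (242, [545.0, 137.0, 28.0])]
384 [(230, [554.0, 216.0, 12.0]), (235, [555.0, 215.0, 19.0]), (238, [555.0, 214.0, 22.0]), (242, [556.0, 214.0, 25.0])]
390 [(230, [556.0, 220.0, 10.0]), (235, [555.0, 218.0, 19.0]), (238, [554.0, 217.0, 24.0]), (242, [555.0, 216.0, 29.0])]
```

Tips are at z ≈ 18, floor at 10. Now I'll close.

Call:
play_rows(motion="0 0 0 0 0 0 0;0 0 0 0 0 0 0;0 0 0 0 0 0 0;0 0 0 0 0 0 0;0 0 0 0 0 0 0;0 0 0 0 0 0 0;0 0 0 0 0 0 0", force=25)

```text
time: 7.7
eef_pos: [560.3, 175.3, -2.1]
ee_rot: [0.0, 0.063, 0.998, -0.0]
wrist_force: [1.6, -0.0, 1.3]
width: 0.435
```

Call:
play_rows(motion="0 0 0 0 0 -0.02 0;0 0 0 0 0 -0.04 0;0 0 0 0 0 -0.03 0;0 0 0 0 0 0 0;0 0 0 0 0 0 0")

```text
time: 8.32
eef_pos: [559.4, 175.2, 86.9]
ee_rot: [-0.001, 0.063, 0.998, -0.0]
wrist_force: [-0.3, 0.7, -2.4]
width: 0.435
```

Run:
```python
from h import *
go(471,-145,88,86)
s,W=snap('wrist','w8')
```

```text
t 8.32 pos [559.4 175.2  86.9] yaw 82.83 w 0.435 F [-0.3  0.7 -2.4] tilt z [-1.7e-03 -2.0e-04 -1.0e+00]
 d tool now [  47.7 -328.8   -0.9]
 turn z -3.17  d after turn [  65.8 -325.6   -0.9]
```

View pics/w8.png

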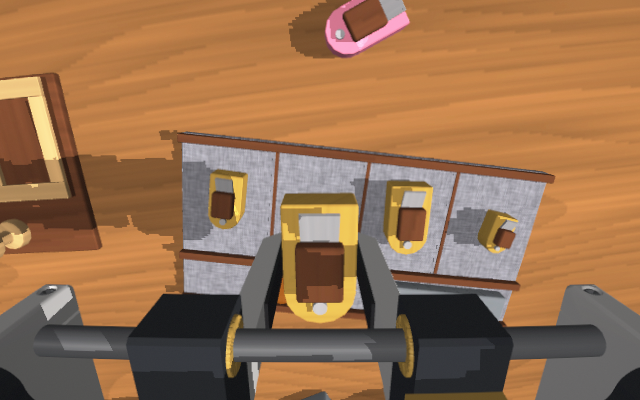

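plane_1 is held. Moving to the stand.

Call:
play_rows(motion="0 0 -3.2 0 0 0 0;0 0 0 0.011 -0.054 0 0;0 0 0 0.011 -0.054 0 0;0 0 0 0.011 -0.054 0 0;0 0 0 0.011 -0.054 0 0;0 0 0 0.011 -0.054 0 0;0 0 0 0.011 -0.054 0 0;0 0 0 0 0 0 0")

```text
time: 9.38
eef_pos: [470.4, -145.7, 86.5]
ee_rot: [-0.001, 0.037, 0.999, 0.0]
wrist_force: [1.3, -0.5, -1.9]
width: 0.438
```

Run:
```python
from h import *
go(471,-155,88,86)
s,W=snap('wrist','w9')
for m in ctrl.masks_of('nest_1','wrist'):
    p=m['pixels']; print(round(m['score'],2),np.round(m['rect']),rect_of(s,p,18),np.nanpercentile(W[p][:,2],[5,50,90]).round(1))
```

```text
t 9.38 pos [ 470.4 -145.7   86.5] yaw 85.7 w 0.438 F [ 1.3 -0.5 -1.9] tilt z [-2.2e-03  9.0e-04 -1.0e+00]
 d tool now [-1.3 -9.3 -1.5]
 turn z -0.3  d after turn [-1.3 -9.3 -1.5]
0.96 [405. 198.  89. 116.] (array([470.7, -75.1]), 72.7, 101.8, 85.9) [12.1 15.9 17.6]
0.76 [221. 199.  93. 116.] (array([ 461.2, -228.6]), 74.8, 103.5, 86.3) [12.2 16.7 17.7]
0.65 [132. 201. 106. 117.] (array([ 456.5, -305. ]), 77.1, 104.3, 86.2) [11.8 16.4 17.6]
0.57 [309. 189.  91.  95.] (array([ 454.4, -150.9]), 73.0, 81.9, 87.0) [11.9 13.9 17.5]
```

View pics/w9.png

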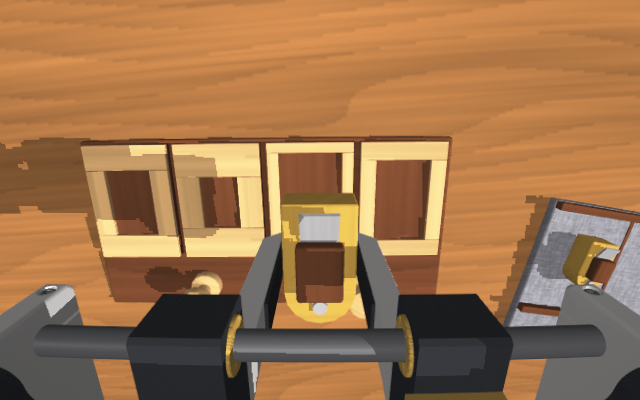

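```bash
cat >> h.py <<'E'
def pockets(s):
    hsv=cv2.cvtColor(s['color'],cv2.COLOR_RGB2HSV); 
    for m in ctrl.masks_of('nest_1','wrist'):
        p=m['pixels']
        o=rect_of(s,p,17.5)
        cs,_=cv2.findContours(p.astype(np.uint8),cv2.RETR_EXTERNAL,cv2.CHAIN_APPROX_NONE)
        f=np.zeros(p.shape,np.uint8); cv2.drawContours(f,cs,-1,1,-1)
        f=cv2.erode(f,np.ones((9,9)))
        d=cv2.morphologyEx(((f>0)&(hsv[...,2]<120)&(hsv[...,0]<13)).astype(np.uint8),cv2.MORPH_OPEN,np.ones((5,5)))
        if d.sum()>100: print(round(m['score'],2),'outer',o,'pocket',rect_of(s,d,15))
E
python3 - <<'E'
from h import *
s=ctrl.snapshot('wrist')
pockets(s)
c=s['color']; hsv=cv2.cvtColor(c,cv2.COLOR_RGB2HSV)
for p in [(130,200),(220,200),(310,170),(400,200),(95,200),(262,200)]: print(p,hsv[p[1],p[0]])
save('c9',cv2.resize(c[130:310,75:465],None,fx=2,fy=2,interpolation=cv2.INTER_NEAREST))
E
```

```text
0.85 outer (array([ 462.2, -229.2]), 75.6, 103.0, 85.7) pocket (array([ 461.5, -238.7]), 13.9, 43.7, 85.1)
0.77 outer (array([ 455.1, -150.8]), 73.1, 82.3, 86.9) pocket (array([ 436.3, -126.6]), 4.1, 17.8, 86.8)
0.72 outer (array([ 456.2, -305.5]), 76.5, 103.3, 86.1) pocket (array([ 454.2, -307.7]), 36.9, 52.6, 86.2)
0.65 outer (array([471.5, -74.8]), 72.2, 102.7, 86.1) pocket (array([461.1, -53.5]), 5.4, 42.6, 89.4)
(130, 200) [ 10 155  89]
(220, 200) [ 10 158 131]
(310, 170) [ 10 160 132]
(400, 200) [ 11 158 129]
(95, 200) [ 16 122 202]
(262, 200) [ 10 150  90]
```

View pics/c9.png

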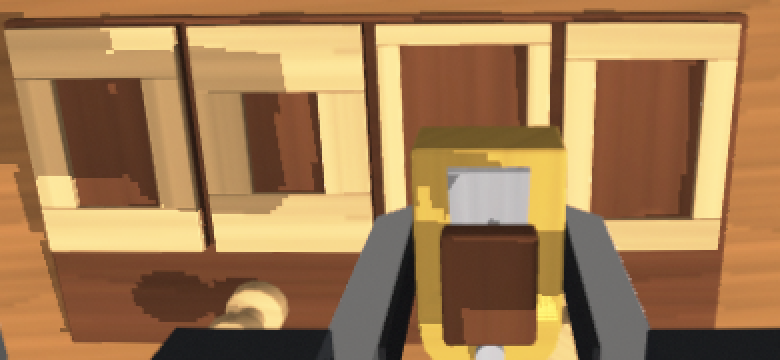

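```bash
sed -i 's/(hsv\[...,2\]<120)&(hsv\[...,0\]<13)/(hsv[...,1]>138)\&(hsv[...,0]<14)/' h.py
cat >> h.py <<'E'
def held(s,box,h):
    hsv=cv2.cvtColor(s['color'],cv2.COLOR_RGB2HSV)
    p=np.zeros((400,640),bool);p[box[2]:box[3],box[0]:box[1]]=1
    d=p&(hsv[...,2]<135)&(hsv[...,1]>100)
    return rect_of(s,cv2.morphologyEx(d.astype(np.uint8),cv2.MORPH_OPEN,np.ones((3,3))),h)
E
python3 - <<'E'
from h import *
s=ctrl.snapshot('wrist')
pockets(s)
print(onplane(s,[(275,156),(338,156),(342,155)],17.5).round(1))
e=st()[0]['eef_pos']; print(e, held(s,(290,348,240,303),e[2]+46))
go(466,-152.9,40,86.1)
E
```

```text
0.7 outer (array([ 461.4, -229.1]), 75.3, 103.0, 85.8) pocket (array([ 462.1, -230. ]), 30.8, 43.5, 86.2)
0.68 outer (array([471.1, -75. ]), 72.5, 102.7, 86.1) pocket (array([472.2, -74.4]), 44.9, 69.6, 86.3)
0.66 outer (array([ 456.9, -151.3]), 71.6, 83.1, 86.2) pocket (array([ 441.7, -150.7]), 32.6, 51.9, 176.4)
0.56 outer (array([ 456.1, -305.5]), 76.4, 102.3, 86.3) pocket (array([ 456.7, -307.8]), 36.9, 57.8, 86.2)
[[ 426.8 -174.4   17.5]
 [ 430.4 -122.7   17.5]
 [ 429.8 -119.4   17.5]]
[ 472.01332004 -141.8958525    87.36621524] (array([ 471.9, -141.1]), 25.1, 34.8, 84.9)
t 9.68 pos [ 472.  -141.9   87.4] yaw 86.15 w 0.432 F [-1.   0.2 -1.8] tilt z [-9.e-04  6.e-04 -1.e+00]
 d tool now [  5.2 -11.4  47.4]
 turn z 0.05  d after turn [  5.2 -11.4  47.4]
```

Call:
play_rows(motion="0 0 0 0.0042 -0.0105 0 0;0 0 0 0 0 0.03 0;0 0 0 0 0 0.03 0;0 0 0 0 0 0.015 0;0 0 0 0 0 0 0;0 0 0 0 0 0 0;0 0 0 0 0 0 0")

```text
time: 10.55
eef_pos: [468.0, -154.1, 14.1]
ee_rot: [0.001, 0.035, 0.999, -0.001]
wrist_force: [-0.5, -0.2, -2.0]
width: 0.436
```

Run:
```python
from h import *
go(467,-152.3,1,86.1)
s,W=snap('wrist','w10'); pockets(s); e=st()[0]['eef_pos']; print(held(s,(290,348,240,303),e[2]+46))
```

```text
t 10.55 pos [ 468.  -154.1   14.1] yaw 86.03 w 0.436 F [-0.5 -0.2 -2. ] tilt z [ 0.002  -0.0013 -1.    ]
 d tool now [ 1.2  1.7 13.1]
 turn z -0.07  d after turn [ 1.2  1.7 13.1]
0.86 outer (array([469.3, -75.5]), 74.1, 100.2, 86.1) pocket (array([472.2, -74.4]), 44.5, 69.9, 86.3)
0.62 outer (array([ 455.9, -304.8]), 78.5, 103.8, 86.6) pocket (array([ 456.9, -307.8]), 36.3, 57.2, 86.0)
0.56 outer (array([ 440.5, -150.4]), 51.6, 71.9, 175.8) pocket (array([ 430. , -149.8]), 10.6, 52.3, 174.6)
(array([ 468.5, -153.2]), 25.2, 35.0, 84.8)
```

View pics/w10.png

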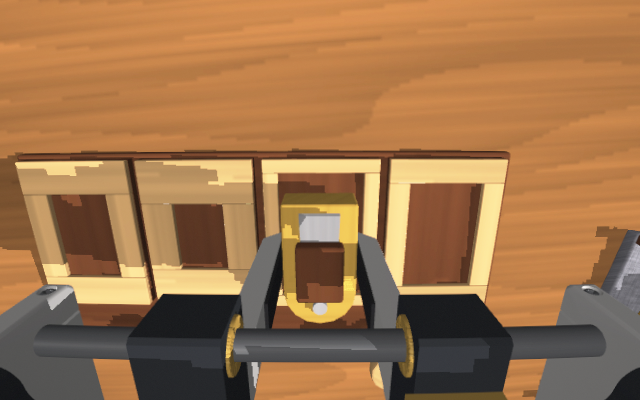

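Call:
play_rows(motion="0 0 0 0.0012 0.0013 0.005 0;0 0 0 0 0 0.004 0;0 0 0 0 0 0 0;0 0 0 0 0 0 0")

```text
time: 11.15
eef_pos: [466.0, -152.1, 3.8]
ee_rot: [-0.0, 0.035, 0.999, 0.0]
wrist_force: [0.7, 0.5, -2.2]
width: 0.435
```

Call:
play_rows(motion="0 0 0 0 0 0.0015 0;0 0 0 0 0 0.001 0;0 0 0 0 0 0 0")

```text
time: 11.52
eef_pos: [465.9, -152.1, 1.3]
ee_rot: [-0.0, 0.035, 0.999, 0.0]
wrist_force: [-0.3, -0.0, -1.7]
width: 0.433
```

Run:
```python
from h import *
go(467,-152.3,1,86.1)
```

```text
t 11.53 pos [ 465.9 -152.1    1.3] yaw 86.02 w 0.433 F [-0.3 -0.  -1.7] tilt z [-1.e-04  1.e-04 -1.e+00]
 d tool now [-1.1 -0.1  0.3]
 turn z -0.08  d after turn [-1.1 -0.1  0.3]
```

Call:
play_rows(motion="0 0 0 -0.0005 0 0.0005 0;0 0 0 0 0 0 0")

```text
time: 11.78
eef_pos: [466.6, -152.2, 0.9]
ee_rot: [0.0, 0.035, 0.999, -0.0]
wrist_force: [0.6, -0.1, -2.5]
width: 0.435
```

Call:
play_rows(motion="0 0 0 0 0 0.0005 0;0 0 0 0 0 0 0")

```text
time: 12.02
eef_pos: [466.6, -152.2, 0.9]
ee_rot: [-0.0, 0.035, 0.999, -0.0]
wrist_force: [-2.8, 1.8, 5.2]
width: 0.436
```

Call:
play_rows(motion="0 0 0 0 0 0.0005 0;0 0 0 0 0 0 0")

```text
time: 12.28
eef_pos: [466.6, -152.2, 0.9]
ee_rot: [-0.0, 0.035, 0.999, 0.0]
wrist_force: [-4.9, 3.1, 10.4]
width: 0.434
```

Contact felt at z = 0.9, so the sole is on the floor. Release, rise, shut the fingers, and press on the palm block.

Call:
play_rows(motion="0 0 0 0 0 -0.001 0;0 0 0 0 0 0 0.6;0 0 0 0 0 0 0.65;0 0 0 0 0 0 0.65;0 0 0 0 0 -0.02 0.65;0 0 0 0 0 -0.04 0.65;0 0 0 0 0 0 0;0 0 0 0 0 0 0")

```text
time: 13.28
eef_pos: [465.9, -151.7, 60.1]
ee_rot: [-0.0, 0.035, 0.999, 0.0]
wrist_force: [-0.1, -0.5, 0.0]
width: 0.476
```

Run:
```python
from h import *
go(467,-152.3,1,86.1)
s,W=snap('wrist','w11'); e=st()[0]['eef_pos']; print(held(s,(280,360,150,303),47))
pockets(s)
```

```text
t 13.28 pos [ 465.9 -151.7   60.1] yaw 86.02 w 0.476 F [-0.1 -0.5  0. ] tilt z [-9.e-04  8.e-04 -1.e+00]
 d tool now [-1.2 -0.6 59.1]
 turn z -0.08  d after turn [-1.2 -0.6 59.1]
(array([ 512.8, -153.9]), 21.9, 58.8, 176.0)
0.77 outer (array([471.3, -75. ]), 73.3, 102.8, 86.3) pocket (array([472.2, -74.4]), 44.9, 70.3, 86.2)
0.63 outer (array([ 456.6, -305. ]), 76.3, 103.8, 86.5) pocket (array([ 457. , -307.8]), 36.8, 57.1, 86.2)
0.59 outer (array([ 461.5, -229. ]), 73.6, 102.7, 86.3) pocket (array([ 461.9, -229.9]), 30.9, 44.4, 86.3)
0.58 outer (array([ 465.9, -152. ]), 71.7, 102.3, 86.1) pocket (array([ 480.2, -152.4]), 27.9, 37.8, 86.0)
```

View pics/w11.png

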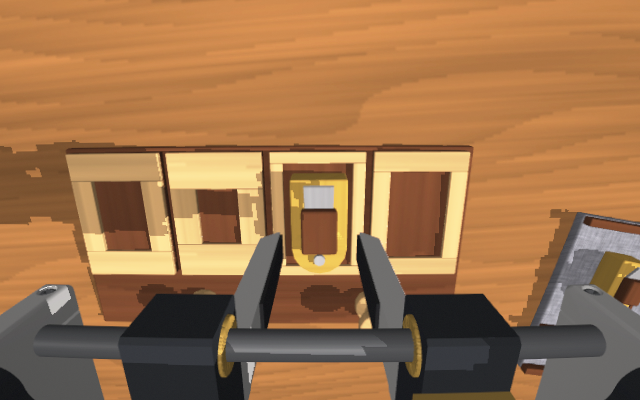

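plane_1 sits centred in its pocket at (318,225). Now pressing.

Call:
play_rows(motion="0 0 0 0 0 0.01 0;0 0 0 0 0 0.01 0;0 0 0 0 0 0.008 0;0 0 0 0 0 0 0;0 0 0 0 0 0 0")

```text
time: 14.0
eef_pos: [466.4, -152.1, 32.6]
ee_rot: [-0.0, 0.035, 0.999, 0.0]
wrist_force: [-0.3, 0.1, 1.5]
width: 0.004
```

Call:
play_rows(motion="0 0 0 0 0 0.002 0;0 0 0 0 0 0.001 0;0 0 0 0 0 0 0;0 0 0 0 0 0 0")

```text
time: 14.5
eef_pos: [466.7, -152.3, 31.1]
ee_rot: [-0.0, 0.035, 0.999, -0.0]
wrist_force: [-3.7, 2.3, 8.9]
width: 0.001
```

Call:
play_rows(motion="0 0 0 0 0 0.0002 0;0 0 0 0 0 0 0;0 0 0 0 0 0 0;0 0 0 0 0 0 0")

```text
time: 15.0
eef_pos: [466.7, -152.3, 31.1]
ee_rot: [-0.0, 0.035, 0.999, 0.0]
wrist_force: [-4.5, 1.8, 10.7]
width: 0.005
```

Call:
play_rows(motion="0 0 0 0 0 0 0;0 0 0 0 0 0 0;0 0 0 0 0 -0.03 0.75;0 0 0 0 0 -0.04 0.75;0 0 0 0 0 -0.02 0.75;0 0 0 0 0 0 0.75")

```text
time: 15.75
eef_pos: [467.6, -152.8, 121.3]
ee_rot: [0.002, 0.035, 0.999, -0.001]
wrist_force: [-0.2, 0.5, -0.5]
width: 0.392
```

Run:
```python
from h import *
go(579,244,80,83)
s,W=snap('wrist','w12'); e=st()[0]['eef_pos']
save('c12',cv2.resize(s['color'][130:300,240:410],None,fx=3.4,fy=3.4,interpolation=cv2.INTER_NEAREST))
print('block z',[W[v,u].round(1).tolist() for u,v in [(318,200),(318,205),(318,210)]])
```

```text
t 15.75 pos [ 467.6 -152.8  121.3] yaw 86.03 w 0.392 F [-0.2  0.5 -0.5] tilt z [ 0.0034 -0.002  -1.    ]
 d tool now [-83.5 403.6  40.9]
 turn z 3.03  d after turn [-62.  407.5  40.9]
block z [[464.8, -153.0, 46.7], [469.5, -153.3, 46.4], [474.0, -153.6, 46.5]]
```

View pics/c12.png

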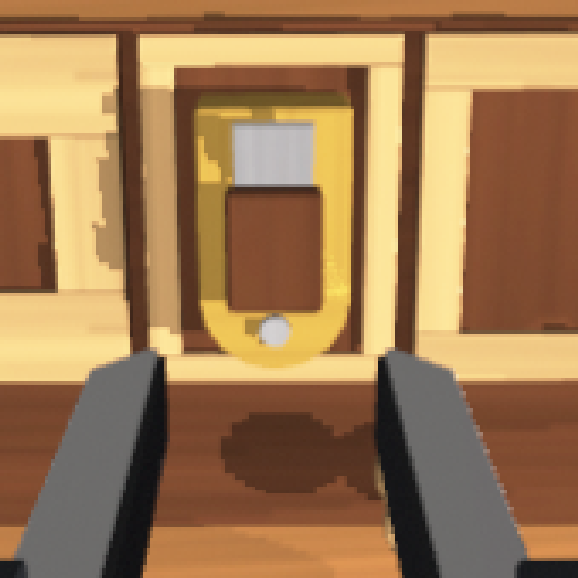

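plane_1 is flat: block top z ≈ 46.5, centre about (468, -153), pressed at 10.7 N. Next is plane_2.

Call:
play_rows(motion="0 0 3 0 0 0 0.7;0 0 0 -0.009 0.058 0 0.7;0 0 0 -0.009 0.058 0 0.7;0 0 0 -0.009 0.058 0 0.7;0 0 0 -0.009 0.058 0 0.7;0 0 0 -0.009 0.058 0 0.7;0 0 0 -0.009 0.058 0 0.7;0 0 0 -0.009 0.058 0 0.7")

```text
time: 16.8
eef_pos: [577.5, 244.9, 117.4]
ee_rot: [-0.001, 0.061, 0.998, -0.0]
wrist_force: [0.2, -0.4, -0.8]
width: 0.696
```

Call:
play_rows(motion="0 0 0 0 0 0.03 0.65;0 0 0 0 0 0 0.65;0 0 0 0 0 0 0.65")

```text
time: 17.18
eef_pos: [578.0, 242.6, 89.2]
ee_rot: [-0.001, 0.061, 0.998, -0.0]
wrist_force: [-0.5, -0.8, -1.0]
width: 0.653
```

```bash
cat >> h.py <<'E'
def blocks(s,top,floor=10):
    """dark block centre inside each plane mask"""
    hsv=cv2.cvtColor(s['color'],cv2.COLOR_RGB2HSV)
    for m in ctrl.masks_of('plane_1','wrist'):
        p=cv2.morphologyEx(m['pixels'].astype(np.uint8),cv2.MORPH_CLOSE,np.ones((9,9)))>0
        d=p&(hsv[...,2]<150)&(hsv[...,1]>100)&(hsv[...,0]<15)
        d=cv2.morphologyEx(d.astype(np.uint8),cv2.MORPH_OPEN,np.ones((3,3)))
        if d.sum()>30: print(round(m['score'],2),np.round(m['rect']),'block',rect_of(s,d,floor+top),'body',rect_of(s,p,floor+top-10))
E
python3 - <<'E'
from h import *
go(579,244,60,83)
s,W=snap('wrist','w13'); blocks(s,32)
save('c13',cv2.resize(s['color'][120:300,200:440],None,fx=3,fy=3,interpolation=cv2.INTER_NEAREST))
E
```

```text
t 17.18 pos [578.  242.6  89.2] yaw 82.98 w 0.653 F [-0.5 -0.8 -1. ] tilt z [-1.2e-03 -3.0e-04 -1.0e+00]
 d tool now [-0.9  1.5 29.2]
 turn z -0.02  d after turn [-0.9  1.5 29.2]
0.97 [328. 204.  46.  73.] block (array([576.5, 248.5]), 19.6, 26.8, 82.7) body (array([575.2, 249.4]), 34.6, 62.8, 82.3)
0.95 [149. 184.  42.  58.] block (array([542.8, 103.5]), 18.5, 21.6, 73.3) body (array([542.2, 105.6]), 33.8, 49.8, 73.4)
0.87 [418. 222.  34.  46.] block (array([599.2, 325.3]), 13.8, 14.9, 68.6) body (array([597.8, 324.4]), 25.7, 36.4, 68.8)
0.85 [274.  24.  85.  48.] block (array([431.3, 226.6]), 16.2, 29.6, 172.5) body (array([435.1, 228.6]), 28.9, 59.6, 172.6)
```

View pics/c13.png

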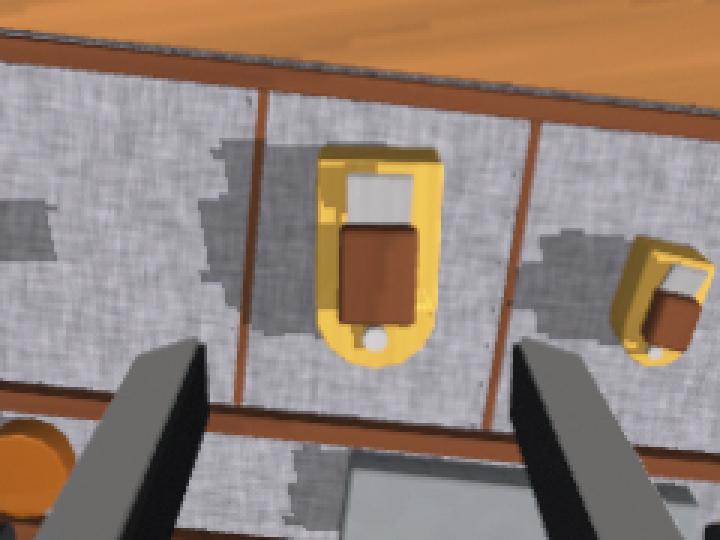

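Call:
play_rows(motion="0 0 0 0.0022 0.0056 0.02 0.65;0 0 0 0 0 0.029 0.65;0 0 0 0 0 0 0.65;0 0 0 0 0 0 0.65;0 0 0 0 0 0 0.65")

```text
time: 17.9
eef_pos: [577.8, 249.3, 42.0]
ee_rot: [0.001, 0.061, 0.998, 0.0]
wrist_force: [0.1, 0.2, -0.3]
width: 0.651
```

Run:
```python
from h import *
s,W=snap('wrist','w14'); blocks(s,32); go(576.5,248.5,-1,82.7)
save('c14',cv2.resize(s['color'][150:300,220:440],None,fx=3,fy=3,interpolation=cv2.INTER_NEAREST))
```

```text
0.86 [250.  18.  95.  36.] block (array([437.7, 224.7]), 5.0, 13.6, 172.4) body (array([441.6, 227.6]), 17.5, 55.5, 172.5)
0.82 [104. 204.  57.  68.] block (array([542.4, 104.7]), 20.5, 21.9, 74.7) body (array([541.2, 106.2]), 38.4, 51.1, 73.4)
0.62 [320. 227.  55.  91.] block (array([576.5, 248.7]), 19.4, 27.7, 82.1) body (array([574.9, 249.1]), 34.5, 64.6, 81.6)
0.62 [428. 246.  43.  52.] block (array([598.3, 324.7]), 14.1, 15.6, 69.0) body (array([596.8, 324.7]), 28.5, 37.7, 69.6)
t 18.0 pos [577.6 249.2  41.8] yaw 83.02 w 0.651 F [0.4 0.3 0. ] tilt z [ 1.9e-03  5.0e-04 -1.0e+00]
 d tool now [ 1.1 -0.9 42.8]
 turn z 0.32  d after turn [ 1.1 -0.9 42.8]
```

View pics/c14.png

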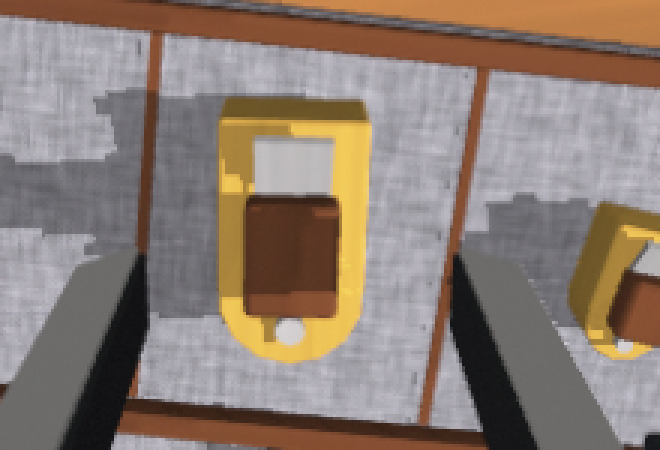

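Call:
play_rows(motion="0 0 0 0.001 -0.0008 0.02 0.65;0 0 0 0 0 0.015 0.65;0 0 0 0 0 0.007 0.65;0 0 0 0 0 0 0.65;0 0 0 0 0 0 0.65;0 0 0 0 0 0 0.65")

```text
time: 18.75
eef_pos: [576.3, 248.5, -0.7]
ee_rot: [0.001, 0.061, 0.998, 0.0]
wrist_force: [0.6, 0.7, -0.1]
width: 0.649
```

Call:
play_rows(motion="0 0 0 0 0 0 0;0 0 0 0 0 0 0;0 0 0 0 0 0 0;0 0 0 0 0 0 0;0 0 0 0 0 0 0;0 0 0 0 0 0 0;0 0 0 0 0 0 0", force=20)

```text
time: 19.62
eef_pos: [575.7, 248.3, -1.3]
ee_rot: [-0.0, 0.061, 0.998, -0.0]
wrist_force: [0.2, -0.7, 0.3]
width: 0.358
```

Raising the grip by about 2 mm, so that the tips clear the pocket rim when I set plane_2 down.

Call:
play_rows(motion="0 0 0 0 0 0 0.45;0 0 0 0 0 0 0.45;0 0 0 0 0 -0.0025 0.45;0 0 0 0 0 0 0.45;0 0 0 0 0 0 0;0 0 0 0 0 0 0;0 0 0 0 0 0 0;0 0 0 0 0 0 0", force=20)

```text
time: 20.62
eef_pos: [575.8, 248.4, 1.2]
ee_rot: [0.0, 0.061, 0.998, 0.0]
wrist_force: [-1.4, -0.2, 0.4]
width: 0.36
```

Call:
play_rows(motion="0 0 0 0 0 0 0;0 0 0 0 0 -0.02 0;0 0 0 0 0 -0.04 0;0 0 0 0 0 -0.03 0;0 0 0 0 0 0 0;0 0 -3.2 0 0 0 0")

```text
time: 21.38
eef_pos: [575.1, 248.2, 90.5]
ee_rot: [-0.0, 0.032, 0.999, -0.0]
wrist_force: [-0.2, -0.5, -2.3]
width: 0.36
```

Run:
```python
from h import *
go(472,-74.5,90,86.2)
```

```text
t 21.38 pos [575.1 248.2  90.5] yaw 86.31 w 0.36 F [-0.2 -0.5 -2.3] tilt z [-1.e-03 -2.e-04 -1.e+00]
 d tool now [  82.1 -328.7    0.7]
 turn z 0.11  d after turn [  81.4 -328.9    0.7]
```

Call:
play_rows(motion="0 0 0 0.0136 -0.0548 0 0;0 0 0 0.0136 -0.0548 0 0;0 0 0 0.0136 -0.0548 0 0;0 0 0 0.0136 -0.0548 0 0;0 0 0 0.0136 -0.0548 0 0;0 0 0 0.0136 -0.0548 0 0;0 0 0 0 0 0 0;0 0 0 0 0 0 0")

```text
time: 22.38
eef_pos: [472.0, -73.9, 90.3]
ee_rot: [-0.001, 0.033, 0.999, 0.0]
wrist_force: [-0.7, 0.5, -1.1]
width: 0.359
```

Run:
```python
from h import *
s,W=snap('wrist','w15'); pockets(s); go(472,-74.5,20,86.2)
e=st()[0]['eef_pos'];print(e,held(s,(290,348,235,303),e[2]+9+32))
```

```text
0.87 outer (array([459.1, -73.3]), 71.7, 79.8, 86.2) pocket (array([451.7, -73.1]), 29.1, 45.2, 176.2)
0.64 outer (array([ 456.1, -303.9]), 78.0, 103.8, 86.0) pocket (array([ 456.8, -307.8]), 36.0, 57.8, 86.0)
0.62 outer (array([ 465.9, -151. ]), 73.2, 101.7, 86.4) pocket (array([ 478.4, -160.9]), 29.3, 35.9, 86.3)
0.59 outer (array([ 461. , -227.1]), 76.5, 102.2, 86.3) pocket (array([ 461.9, -230.2]), 29.9, 44.7, 86.2)
t 22.48 pos [472.5 -73.2  90.6] yaw 86.32 w 0.357 F [ 0.2  0.6 -2.2] tilt z [-1.e-03  7.e-04 -1.e+00]
 d tool now [ 0.3 -1.4 70.6]
 turn z 0.12  d after turn [ 0.3 -1.4 70.6]
[472.47079541 -73.16685673  90.57953056] (array([472.1, -72.9]), 20.7, 29.0, 85.2)
```

View pics/w15.png

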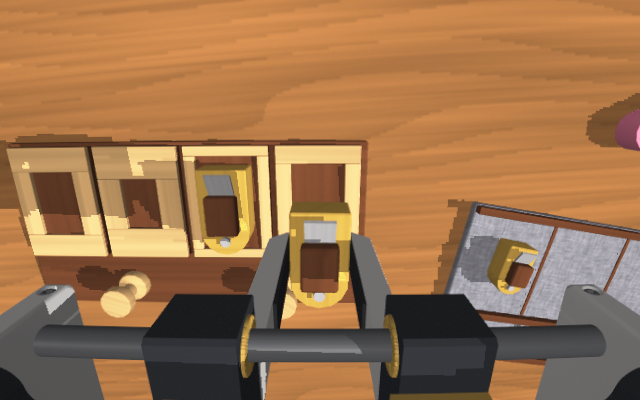

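Call:
play_rows(motion="0 0 0 0.0003 -0.001 0.03 0;0 0 0 0 0 0.03 0;0 0 0 0 0 0.015 0;0 0 0 0 0 0.005 0;0 0 0 0 0 0 0;0 0 0 0 0 0 0")

```text
time: 23.22
eef_pos: [473.2, -75.6, 12.2]
ee_rot: [0.001, 0.033, 0.999, -0.0]
wrist_force: [0.3, 0.1, -0.8]
width: 0.359
```

Run:
```python
from h import *
s,W=snap('wrist','w16'); pockets(s); go(472,-74.3,4,86.2)
e=st()[0]['eef_pos'];print(e,held(s,(290,348,235,303),e[2]+9+32))
```

```text
0.95 outer (array([448.3, -72.6]), 58.1, 72.2, 175.6) pocket (array([442.2, -72.6]), 9.6, 45.3, 176.3)
0.85 outer (array([ 461.4, -272.3]), 31.6, 109.3, 69.2) pocket (array([ 476.3, -293.3]), 6.7, 21.5, 68.8)
0.85 outer (array([ 460.6, -227.1]), 78.4, 103.4, 85.5) pocket (array([ 462., -230.]), 29.1, 43.8, 86.3)
0.76 outer (array([ 465.8, -150.9]), 73.6, 102.5, 86.2) pocket (array([ 427.9, -149.5]), 5.1, 51.3, 176.1)
t 23.32 pos [473.  -75.6  12. ] yaw 86.23 w 0.359 F [-0.7 -0.4 -1.9] tilt z [ 1.7e-03 -7.0e-04 -1.0e+00]
 d tool now [1.1 1.3 8. ]
 turn z 0.03  d after turn [1.1 1.3 8. ]
[473.0354592  -75.63595437  12.04290755] (array([473.4, -74.7]), 20.7, 29.2, 85.2)
```

View pics/w16.png

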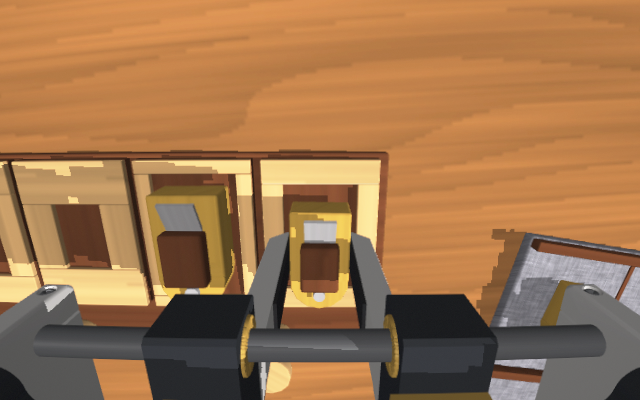

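Call:
play_rows(motion="0 0 0 0.001 0.001 0.004 0;0 0 0 0 0 0.002 0;0 0 0 0 0 0 0;0 0 0 0 0 0 0")

```text
time: 23.82
eef_pos: [471.4, -74.3, 5.1]
ee_rot: [-0.0, 0.033, 0.999, -0.0]
wrist_force: [-0.1, -0.3, -1.0]
width: 0.36
```

Call:
play_rows(motion="0 0 0 0 0 0.0008 0;0 0 0 0 0 0 0")

```text
time: 24.08
eef_pos: [471.3, -74.3, 4.3]
ee_rot: [-0.0, 0.033, 0.999, 0.0]
wrist_force: [0.1, 0.4, -1.5]
width: 0.36
```

Call:
play_rows(motion="0 0 0 0 0 0.0006 0;0 0 0 0 0 0 0")

```text
time: 24.32
eef_pos: [471.4, -74.3, 4.1]
ee_rot: [-0.0, 0.033, 0.999, 0.0]
wrist_force: [-2.2, 0.4, 3.3]
width: 0.359
```

Call:
play_rows(motion="0 0 0 0 0 0.0006 0;0 0 0 0 0 0 0")

```text
time: 24.58
eef_pos: [471.4, -74.3, 4.1]
ee_rot: [-0.0, 0.033, 0.999, 0.0]
wrist_force: [-5.6, 1.2, 10.2]
width: 0.361
```

Call:
play_rows(motion="0 0 0 0 0 -0.0008 0;0 0 0 0 0 0 0.5;0 0 0 0 0 0 0.55;0 0 0 0 0 0 0.55;0 0 0 0 0 -0.015 0.55;0 0 0 0 0 -0.03 0.55;0 0 0 0 0 0 0;0 0 0 0 0 0 0")

```text
time: 25.58
eef_pos: [471.2, -74.2, 48.8]
ee_rot: [-0.0, 0.033, 0.999, 0.0]
wrist_force: [0.1, -0.8, 0.1]
width: 0.371
```

Run:
```python
from h import *
s,W=snap('wrist','w17'); blocks(s,32,13); go(472,-74.3,31,86.2)
save('c17',cv2.resize(s['color'][130:300,200:440],None,fx=3,fy=3,interpolation=cv2.INTER_NEAREST))
```

```text
0.87 [208. 230.  72. 102.] block (array([ 468. , -150.5]), 26.9, 33.4, 86.6) body (array([ 467. , -148.9]), 48.0, 78.5, 86.7)
0.72 [323. 228.  54.  86.] block (array([472.1, -73.7]), 19.7, 27.6, 85.5) body (array([470.6, -73.2]), 35.1, 64.2, 85.4)
0.56 [544. 291.  61.  64.] block (array([536.6,  91.6]), 21.6, 22.4, 75.1) body (array([534.3,  91. ]), 44.0, 51.4, 75.9)
t 25.68 pos [470.6 -74.   48. ] yaw 86.22 w 0.288 F [-0.1  0.3  0.5] tilt z [-1.6e-03  7.0e-04 -1.0e+00]
 d tool now [-1.5 -0.3 17. ]
 turn z 0.02  d after turn [-1.5 -0.3 17. ]
```

View pics/c17.png

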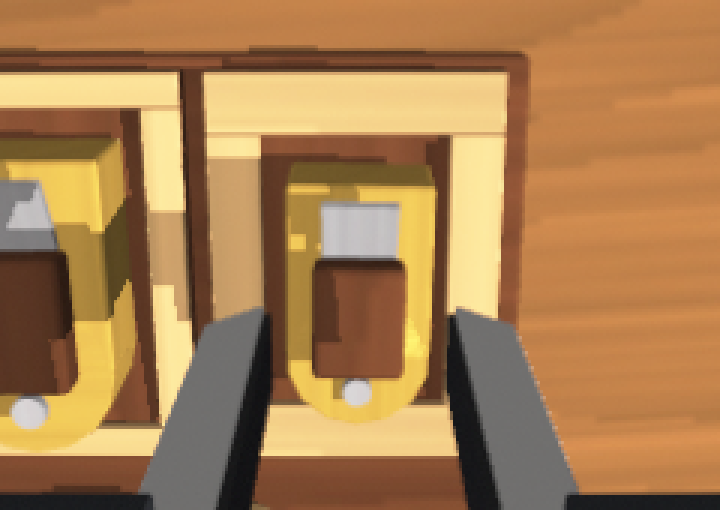

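plane_2 is seated at (472.1, -73.7), well inside its pocket. Closing the fingers and pressing.

Call:
play_rows(motion="0 0 0 0 0 0 0;0 0 0 0 0 0 0;0 0 0 0 0 0.01 0;0 0 0 0 0 0.006 0;0 0 0 0 0 0 0;0 0 0 0 0 0 0")

```text
time: 26.42
eef_pos: [471.4, -74.3, 32.9]
ee_rot: [-0.0, 0.033, 0.999, 0.0]
wrist_force: [0.2, 0.7, 0.5]
width: 0.002
```

Call:
play_rows(motion="0 0 0 0 0 0.0015 0;0 0 0 0 0 0.001 0;0 0 0 0 0 0 0;0 0 0 0 0 0 0")

```text
time: 26.92
eef_pos: [471.4, -74.3, 30.5]
ee_rot: [0.0, 0.033, 0.999, -0.0]
wrist_force: [-1.3, 0.3, 0.6]
width: 0.007
```

Call:
play_rows(motion="0 0 0 0 0 0.001 0;0 0 0 0 0 0.0005 0;0 0 0 0 0 0 0")

```text
time: 27.3
eef_pos: [471.4, -74.3, 29.2]
ee_rot: [-0.0, 0.033, 0.999, 0.0]
wrist_force: [-0.8, 0.6, 3.5]
width: 0.005
```

Call:
play_rows(motion="0 0 0 0 0 0.0006 0;0 0 0 0 0 0 0;0 0 0 0 0 0 0;0 0 0 0 0 0 0")

```text
time: 27.8
eef_pos: [471.4, -74.3, 29.1]
ee_rot: [-0.0, 0.033, 0.999, 0.0]
wrist_force: [-4.5, 1.3, 7.5]
width: 0.001
```

Call:
play_rows(motion="0 0 0 0 0 0.0003 0;0 0 0 0 0 0 0;0 0 0 0 0 0 0;0 0 0 0 0 0 0")

```text
time: 28.3
eef_pos: [471.4, -74.3, 29.1]
ee_rot: [-0.0, 0.033, 0.999, 0.0]
wrist_force: [-4.4, 1.1, 10.4]
width: 0.004
```

Call:
play_rows(motion="0 0 0 0 0 0 0;0 0 0 0 0 0 0;0 0 0 0 0 -0.03 0.5;0 0 0 0 0 -0.06 0.5;0 0 0 0 0 0 0.5;0 0 8 0 0 0 0.5;0 0 5 0 0 0 0.5")

```text
time: 29.18
eef_pos: [470.8, -74.0, 116.9]
ee_rot: [-0.001, 0.147, 0.989, 0.0]
wrist_force: [0.2, 0.3, 0.2]
width: 0.487
```

Run:
```python
from h import *
go(542.5,103.5,90,73.4)
s,W=snap('wrist','w18')
```

```text
t 29.18 pos [470.8 -74.  116.9] yaw 73.04 w 0.487 F [0.2 0.3 0.2] tilt z [-1.1e-03  5.0e-04 -1.0e+00]
 d tool now [-16.9 190.7  26.9]
 turn z -0.36  d after turn [-18.  190.6  26.9]
```

View pics/w18.png

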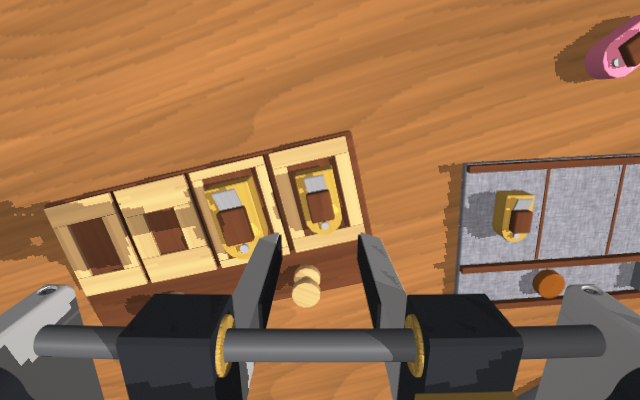

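plane_2 was pressed at 10.4 N. The picture shows plane_1 at (235,220) and plane_2 at (318,200), both seated. Going to plane_3.

Call:
play_rows(motion="0 0 0 -0.0045 0.0477 0 0.55;0 0 0 -0.0045 0.0477 0 0.55;0 0 0 -0.0045 0.0477 0 0.55;0 0 0 -0.0045 0.0477 0 0.55;0 0 0 0 0 0.03 0.55;0 0 0 0 0 0.02 0.55;0 0 0 0 0 0 0.55;0 0 0 0 0 0 0.55")

```text
time: 30.22
eef_pos: [543.9, 103.1, 68.4]
ee_rot: [0.0, 0.146, 0.989, 0.0]
wrist_force: [0.5, 0.2, 0.2]
width: 0.551
```

Run:
```python
from h import *
s,W=snap('wrist','w19'); blocks(s,30); go(542.5,103.5,35,73.4)
save('c19',cv2.resize(s['color'][130:300,200:440],None,fx=3,fy=3,interpolation=cv2.INTER_NEAREST))
```

```text
0.91 [316. 216.  38.  60.] block (array([542.4,  99.8]), 15.6, 21.2, 73.3) body (array([540.8, 100.6]), 27.3, 50.3, 73.9)
0.78 [ 76. 194.  77.  79.] block (array([474.1, -74.2]), 27.3, 27.4, 175.6) body (array([474.3, -71.1]), 52.8, 60.3, 85.6)
0.72 [437.  24.  88.  48.] block (array([431.3, 217.5]), 12.7, 27.8, 164.4) body (array([435.6, 217.1]), 26.8, 57.0, 164.4)
0.6 [606. 204.  50.  43.] block (array([598.6, 322. ]), 14.7, 19.1, 157.4) body (array([597.8, 322.5]), 34.8, 41.9, 157.7)
t 30.32 pos [544.4 103.1  69.1] yaw 73.22 w 0.553 F [0.3 0.5 0.1] tilt z [ 0.0018 -0.     -1.    ]
 d tool now [ 2.  -0.1 34.1]
 turn z -0.18  d after turn [ 2.  -0.1 34.1]
```

View pics/c19.png

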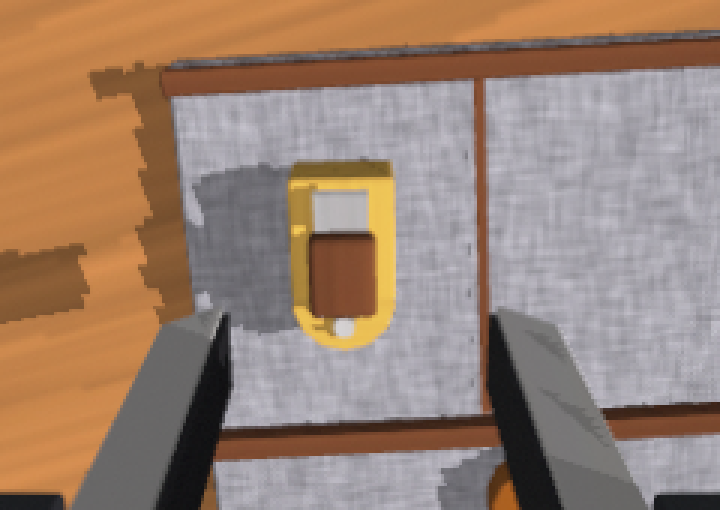

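Call:
play_rows(motion="0 0 0 0.001 -0.0037 0.02 0.55;0 0 0 0 0 0.014 0.55;0 0 0 0 0 0 0.55;0 0 0 0 0 0 0.55;0 0 0 0 0 0 0.55")

```text
time: 30.95
eef_pos: [542.3, 100.0, 34.8]
ee_rot: [0.001, 0.146, 0.989, 0.0]
wrist_force: [0.3, 0.3, 0.3]
width: 0.55
```

Run:
```python
from h import *
s,W=snap('wrist','w20'); blocks(s,30); go(542.3,99.8,2,73.3)
```

```text
0.97 [450.  20.  82.  40.] block (array([435. , 213.1]), 5.4, 11.9, 164.6) body (array([438. , 209.3]), 18.7, 45.8, 164.5)
0.69 [321. 230.  43.  69.] block (array([542.1,  99.9]), 15.5, 21.5, 73.2) body (array([540.2, 100.7]), 27.2, 51.1, 72.2)
0.65 [ 46. 208.  90.  88.] block (array([474.2, -74.3]), 27.2, 29.1, 175.1) body (array([474.8, -71.5]), 56.9, 60.4, 84.2)
t 31.05 pos [542.1 100.   34.7] yaw 73.23 w 0.552 F [ 0.5  0.6 -0.4] tilt z [ 0.0011 -0.     -1.    ]
 d tool now [-0.2 -0.1 32.7]
 turn z -0.07  d after turn [-0.2 -0.1 32.7]
```

View pics/w20.png

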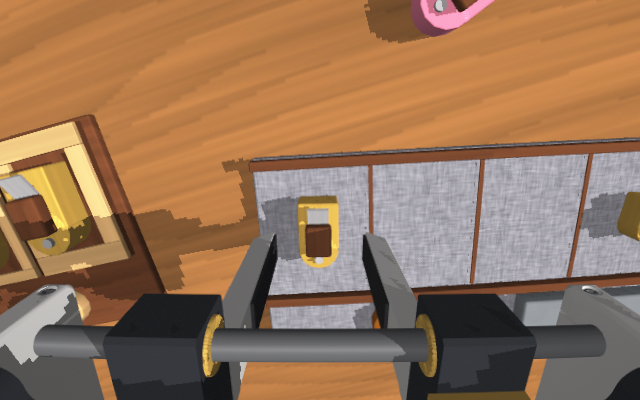

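Call:
play_rows(motion="0 0 0 0 0 0.018 0.55;0 0 0 0 0 0.010 0.55;0 0 0 0 0 0.0045 0.55;0 0 0 0 0 0 0.55;0 0 0 0 0 0 0.55")

```text
time: 31.68
eef_pos: [542.0, 100.0, 1.8]
ee_rot: [0.0, 0.146, 0.989, 0.0]
wrist_force: [-0.2, 0.6, 0.4]
width: 0.551
```

Call:
play_rows(motion="0 0 0 0 0 0 0;0 0 0 0 0 0 0;0 0 0 0 0 0 0;0 0 0 0 0 0 0;0 0 0 0 0 0 0;0 0 0 0 0 0 0;0 0 0 0 0 0 0", force=18)

```text
time: 32.55
eef_pos: [541.7, 99.9, 1.7]
ee_rot: [0.0, 0.146, 0.989, -0.0]
wrist_force: [-1.2, -0.5, 3.1]
width: 0.285
```

Call:
play_rows(motion="0 0 0 0 0 -0.02 0;0 0 0 0 0 -0.04 0;0 0 0 0 0 -0.04 0;0 0 -6.5 0 0 0 0;0 0 -6.5 0 0 0 0;0 0 0 0 0 0 0")

```text
time: 33.3
eef_pos: [541.2, 100.0, 101.0]
ee_rot: [-0.0, 0.034, 0.999, 0.0]
wrist_force: [0.1, 0.3, -1.1]
width: 0.289
```

Run:
```python
from h import *
go(456.8,-307.8,100,86.2)
```

```text
t 33.3 pos [541.2 100.  101. ] yaw 86.15 w 0.289 F [ 0.1  0.3 -1.1] tilt z [-8.e-04  2.e-04 -1.e+00]
 d tool now [  56.8 -412.6    1. ]
 turn z -0.05  d after turn [  57.2 -412.5    1. ]
```

Call:
play_rows(motion="0 0 0 0.008 -0.058 0 0;0 0 0 0.008 -0.058 0 0;0 0 0 0.008 -0.058 0 0;0 0 0 0.008 -0.058 0 0;0 0 0 0.008 -0.058 0 0;0 0 0 0.008 -0.058 0 0;0 0 0 0.008 -0.058 0 0;0 0 0 0 0 0 0")

```text
time: 34.3
eef_pos: [458.1, -304.8, 101.4]
ee_rot: [0.0, 0.037, 0.999, -0.0]
wrist_force: [-0.0, 0.0, -1.7]
width: 0.283
```

Call:
play_rows(motion="0 0 0 0 0 0 0")

```text
time: 34.42
eef_pos: [458.7, -300.8, 100.9]
ee_rot: [-0.0, 0.034, 0.999, 0.001]
wrist_force: [-0.3, 0.3, -1.7]
width: 0.285
```

Run:
```python
from h import *
s,W=snap('wrist','w21'); pockets(s); go(456.8,-307.8,40,86.2)
e=st()[0]['eef_pos'];print(e,held(s,(290,348,235,303),e[2]+8+30))
print(onplane(s,[(319,180)],17.5))
```

```text
0.96 outer (array([ 466.6, -154.1]), 76.3, 103.7, 86.6) pocket (array([ 426.3, -155.5]), 3.6, 38.3, 176.5)
0.7 outer (array([ 449.4, -306.7]), 72.5, 90.5, 86.4) pocket (array([ 446.9, -307.6]), 38.0, 38.2, 176.8)
0.57 outer (array([ 460.8, -230.4]), 74.5, 103.3, 86.0) pocket (array([ 461.8, -230.1]), 30.8, 44.5, 86.3)
t 34.52 pos [ 459.1 -300.   101.1] yaw 86.27 w 0.285 F [-0.8  0.4 -0.7] tilt z [-6.e-04  9.e-04 -1.e+00]
 d tool now [ 1.7 -8.  61.1]
 turn z 0.07  d after turn [ 1.7 -8.  61.1]
[ 459.09558452 -300.01119219  101.07052486] (array([ 459.3, -300. ]), 16.8, 23.0, 86.1)
[[ 439.8394866  -298.76451628   17.5       ]]
```

View pics/w21.png

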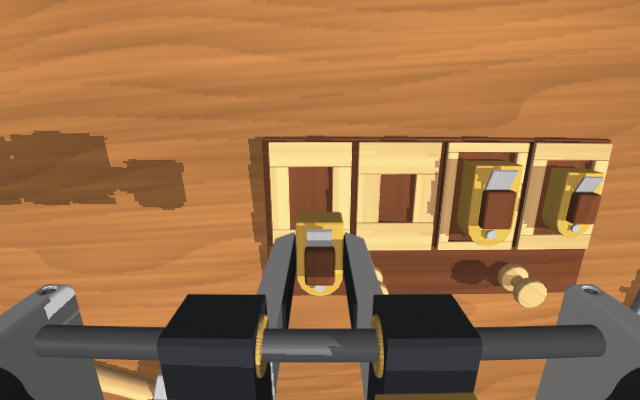

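Call:
play_rows(motion="0 0 0 0.0017 -0.0077 0 0;0 0 0 0 0 0.03 0;0 0 0 0 0 0.03 0;0 0 0 0 0 0.02 0;0 0 0 0 0 0.006 0;0 0 0 0 0 0 0;0 0 0 0 0 0 0")

```text
time: 35.4
eef_pos: [457.6, -309.7, 16.7]
ee_rot: [0.001, 0.033, 0.999, -0.001]
wrist_force: [-0.4, 0.5, -1.5]
width: 0.284
```

Run:
```python
from h import *
s,W=snap('wrist','w22'); pockets(s); go(456.8,-307.8,5,86.2)
e=st()[0]['eef_pos'];print(e,held(s,(290,348,235,303),e[2]+8+30))
```

```text
0.96 outer (array([ 439.4, -306.6]), 71.0, 72.1, 175.8) pocket (array([ 433.7, -306.4]), 11.3, 37.8, 176.3)
0.7 outer (array([ 465.3, -155.5]), 77.6, 103.9, 85.9) pocket (array([ 427.5, -149.8]), 5.2, 50.1, 176.6)
0.61 outer (array([ 471.8, -107.2]), 32.3, 111.0, 103.3) pocket (array([501.2, -91.8]), 10.1, 10.3, 179.4)
0.56 outer (array([ 460.4, -230.9]), 74.6, 103.2, 86.4) pocket (array([ 461.9, -230.1]), 30.4, 44.4, 86.1)
t 35.5 pos [ 457.5 -309.6   16.6] yaw 86.23 w 0.284 F [ 0.5 -0.4 -0.4] tilt z [ 0.0014 -0.0014 -1.    ]
 d tool now [ 0.8  1.8 11.6]
 turn z 0.03  d after turn [ 0.8  1.8 11.6]
[ 457.45515713 -309.59119162   16.6140467 ] (array([ 458.2, -308.7]), 16.9, 23.0, 86.3)
```

View pics/w22.png

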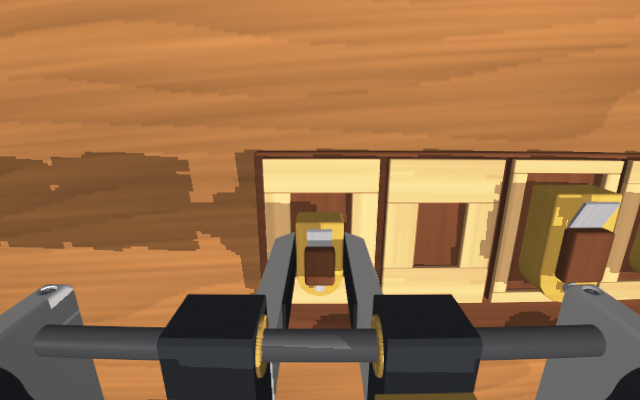

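Call:
play_rows(motion="0 0 0 0.001 0.0014 0.005 0;0 0 0 0 0 0.005 0;0 0 0 0 0 0 0;0 0 0 0 0 0 0")

```text
time: 36.0
eef_pos: [455.8, -307.5, 5.4]
ee_rot: [-0.0, 0.033, 0.999, 0.0]
wrist_force: [-0.2, 0.5, -1.0]
width: 0.287
```

Call:
play_rows(motion="0 0 0 0 0 0.0008 0;0 0 0 0 0 0 0")

```text
time: 36.25
eef_pos: [455.9, -307.6, 4.8]
ee_rot: [0.0, 0.033, 0.999, -0.0]
wrist_force: [0.7, -0.1, -1.7]
width: 0.286
```

Call:
play_rows(motion="0 0 0 0 0 0.0006 0;0 0 0 0 0 0 0")

```text
time: 36.5
eef_pos: [455.9, -307.6, 4.7]
ee_rot: [-0.0, 0.033, 0.999, 0.0]
wrist_force: [-2.3, 2.7, 5.6]
width: 0.287
```

Contact at 4.7, as predicted. Releasing.

Call:
play_rows(motion="0 0 0 0 0 -0.0005 0;0 0 0 0 0 0 0.45;0 0 0 0 0 0 0.5;0 0 0 0 0 0 0.5;0 0 0 0 0 -0.015 0.5;0 0 0 0 0 -0.03 0.5;0 0 0 0 0 0 0.5;0 0 0 0 0 0 0.5")

```text
time: 37.5
eef_pos: [455.7, -307.4, 49.4]
ee_rot: [-0.0, 0.033, 0.999, 0.0]
wrist_force: [0.9, 0.2, -0.2]
width: 0.498
```

Run:
```python
from h import *
s,W=snap('wrist','w23'); blocks(s,30,13); go(456.8,-307.8,31,86.2)
save('c23',cv2.resize(s['color'][130:300,200:440],None,fx=3,fy=3,interpolation=cv2.INTER_NEAREST))
```

```text
0.98 [615. 226.  50.  78.] block (array([473. , -86.7]), 11.3, 30.2, 103.3) body (array([471.9, -90.8]), 38.2, 73.3, 103.2)
0.86 [322. 227.  40.  63.] block (array([ 456.5, -307.1]), 15.4, 21.2, 86.8) body (array([ 455. , -306.8]), 27.1, 51.2, 86.7)
0.58 [533. 230.  88. 100.] block (array([ 468.7, -151.4]), 31.1, 34.4, 86.1) body (array([ 467.3, -155.5]), 56.5, 78.5, 86.1)
t 37.6 pos [ 455.3 -306.9   48.6] yaw 86.23 w 0.5 F [-0.6  0.   0.2] tilt z [-0.0014  0.0014 -1.    ]
 d tool now [-1.6 -0.8 17.6]
 turn z 0.03  d after turn [-1.6 -0.8 17.6]
```

View pics/c23.png

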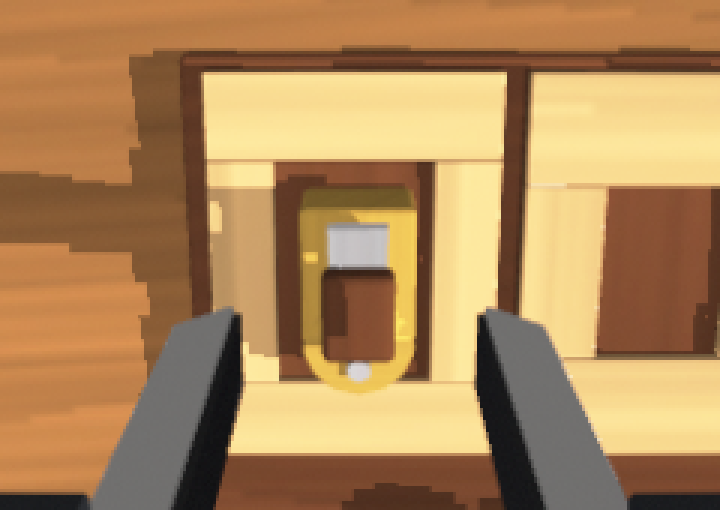

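plane_3 is seated at (456.5, -307.1). Pressing.

Call:
play_rows(motion="0 0 0 0 0 0 0;0 0 0 0 0 0 0;0 0 0 0 0 0 0;0 0 0 0 0 0 0;0 0 0 0 0 0.012 0;0 0 0 0 0 0.007 0;0 0 0 0 0 0 0;0 0 0 0 0 0 0")

```text
time: 38.6
eef_pos: [456.0, -307.6, 30.6]
ee_rot: [-0.0, 0.033, 0.999, 0.0]
wrist_force: [-0.8, 0.0, 0.0]
width: 0.002
```

Call:
play_rows(motion="0 0 0 0 0 0.001 0;0 0 0 0 0 0.001 0;0 0 0 0 0 0 0")

```text
time: 38.98
eef_pos: [455.9, -307.5, 28.6]
ee_rot: [-0.0, 0.033, 0.999, 0.0]
wrist_force: [-0.6, -0.0, 0.2]
width: 0.003
```

Call:
play_rows(motion="0 0 0 0 0 0.001 0;0 0 0 0 0 0.0006 0;0 0 0 0 0 0 0")

```text
time: 39.35
eef_pos: [455.9, -307.6, 27.2]
ee_rot: [-0.0, 0.033, 0.999, 0.0]
wrist_force: [0.1, 0.2, 1.9]
width: 0.002
```

Call:
play_rows(motion="0 0 0 0 0 0.0006 0;0 0 0 0 0 0 0;0 0 0 0 0 0 0;0 0 0 0 0 0 0")

```text
time: 39.85
eef_pos: [456.0, -307.6, 27.2]
ee_rot: [-0.0, 0.033, 0.999, 0.0]
wrist_force: [-2.5, 2.6, 5.8]
width: 0.007
```

Call:
play_rows(motion="0 0 0 0 0 0.0004 0;0 0 0 0 0 0 0;0 0 0 0 0 0 0;0 0 0 0 0 0 0")

```text
time: 40.35
eef_pos: [456.0, -307.7, 27.1]
ee_rot: [-0.0, 0.033, 0.999, 0.0]
wrist_force: [-3.2, 3.2, 8.6]
width: 0.007
```

Call:
play_rows(motion="0 0 0 0 0 0.0002 0;0 0 0 0 0 0 0;0 0 0 0 0 0 0;0 0 0 0 0 0 0")

```text
time: 40.85
eef_pos: [456.0, -307.7, 27.1]
ee_rot: [-0.0, 0.033, 0.999, 0.0]
wrist_force: [-4.0, 3.6, 9.4]
width: 0.006
```

Call:
play_rows(motion="0 0 0 0 0 0 0;0 0 0 0 0 0 0;0 0 0 0 0 -0.03 0.5;0 0 0 0 0 -0.06 0.5;0 0 0 0 0 0 0.5;0 0 9 0 0 0 0.5;0 0 8.5 0 0 0 0.5")

```text
time: 41.72
eef_pos: [455.5, -307.1, 114.7]
ee_rot: [-0.001, 0.187, 0.982, 0.0]
wrist_force: [0.2, 0.1, 0.0]
width: 0.485
```

Run:
```python
from h import *
go(598.5,324.5,100,68.8)
s,W=snap('wrist','w24')
```

```text
t 41.73 pos [ 455.5 -307.1  114.7] yaw 68.44 w 0.485 F [0.2 0.1 0. ] tilt z [-9.e-04  9.e-04 -1.e+00]
 d tool now [ 99.1 640.   15.2]
 turn z -0.36  d after turn [ 95.  640.6  15.2]
```

View pics/w24.png

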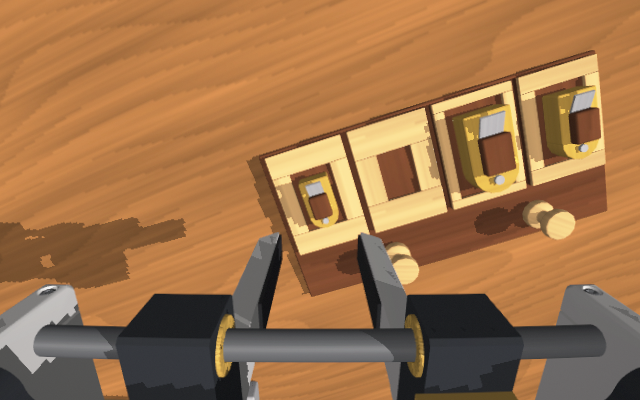

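plane_3 was pressed at about 9.4 N, and all three planes look seated. Now plane_4.

Call:
play_rows(motion="0 0 0 0.0083 0.0533 0 0.5;0 0 0 0.0083 0.0533 0 0.5;0 0 0 0.0083 0.0533 0 0.5;0 0 0 0.0083 0.0533 0 0.5;0 0 0 0.0083 0.0533 0 0.5;0 0 0 0.0083 0.0533 0 0.5;0 0 0 0.0083 0.0533 0 0.5;0 0 0 0.0083 0.0533 0 0.5")

```text
time: 42.78
eef_pos: [548.4, 115.6, 114.8]
ee_rot: [-0.001, 0.183, 0.983, -0.0]
wrist_force: [1.4, -0.7, 0.5]
width: 0.501
```

Call:
play_rows(motion="0 0 0 0.0083 0.0533 0 0.5;0 0 0 0.0083 0.0533 0 0.5;0 0 0 0.0083 0.0533 0 0.5;0 0 0 0.0083 0.0533 0 0.5;0 0 0 0 0 0.03 0.5;0 0 0 0 0 0.015 0.5;0 0 0 0 0 0 0.5;0 0 0 0 0 0 0.5")

```text
time: 43.78
eef_pos: [595.8, 324.1, 71.6]
ee_rot: [0.0, 0.185, 0.983, 0.0]
wrist_force: [0.2, -0.1, 0.4]
width: 0.494
```

Run:
```python
from h import *
s,W=snap('wrist','w25'); blocks(s,28); go(598.5,324.5,35,68.8)
save('c25',cv2.resize(s['color'][130:300,200:440],None,fx=3,fy=3,interpolation=cv2.INTER_NEAREST))
```

```text
0.96 [112.  44.  86.  87.] block (array([425.9, 231.5]), 23.7, 27.4, 19.5) body (array([427., 234.]), 44.1, 63.9, 22.0)
0.84 [326. 220.  25.  49.] block (array([601.4, 328. ]), 10.7, 15.4, 68.7) body (array([599.5, 329.1]), 20.0, 38.4, 69.7)
t 43.88 pos [596.1 324.4  72.3] yaw 68.7 w 0.501 F [-0.1  0.4  0.7] tilt z [ 2.e-03  7.e-04 -1.e+00]
 d tool now [-2.1  1.  37.3]
 turn z -0.1  d after turn [-2.1  1.  37.3]
```

View pics/c25.png

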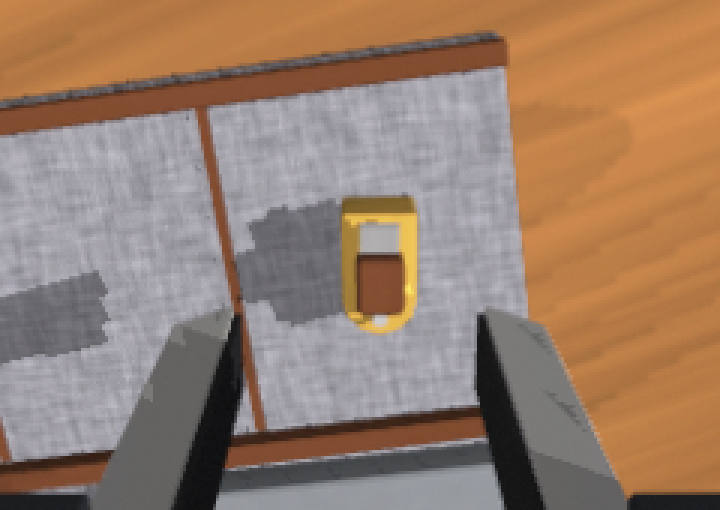

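Call:
play_rows(motion="0 0 0 -0.0036 0.0053 0.02 0.5;0 0 0 0 0 0.018 0.5;0 0 0 0 0 0 0.5;0 0 0 0 0 0 0.5;0 0 0 0 0 0 0.5")

```text
time: 44.5
eef_pos: [601.0, 328.4, 33.9]
ee_rot: [0.001, 0.185, 0.983, 0.0]
wrist_force: [-0.4, -0.0, -0.1]
width: 0.502
```

Run:
```python
from h import *
s,W=snap('wrist','w26'); blocks(s,28); go(601.4,328,1.5,68.7)
save('c26',cv2.resize(s['color'][130:300,200:440],None,fx=3,fy=3,interpolation=cv2.INTER_NEAREST))
```

```text
0.83 [ 68.  41. 108.  81.] block (array([427. , 232.6]), 24.6, 27.5, 21.3) body (array([433.5, 235.5]), 41.7, 68.2, 156.3)
0.71 [318. 233.  30.  58.] block (array([601.3, 328.3]), 11.0, 16.0, 68.7) body (array([599.2, 329.5]), 20.3, 39.6, 68.7)
t 44.6 pos [600.9 328.4  33.7] yaw 68.73 w 0.499 F [ 0.2  0.1 -0. ] tilt z [ 1.1e-03  4.0e-04 -1.0e+00]
 d tool now [-0.6 -0.2 32.2]
 turn z 0.03  d after turn [-0.6 -0.2 32.2]
```

View pics/c26.png

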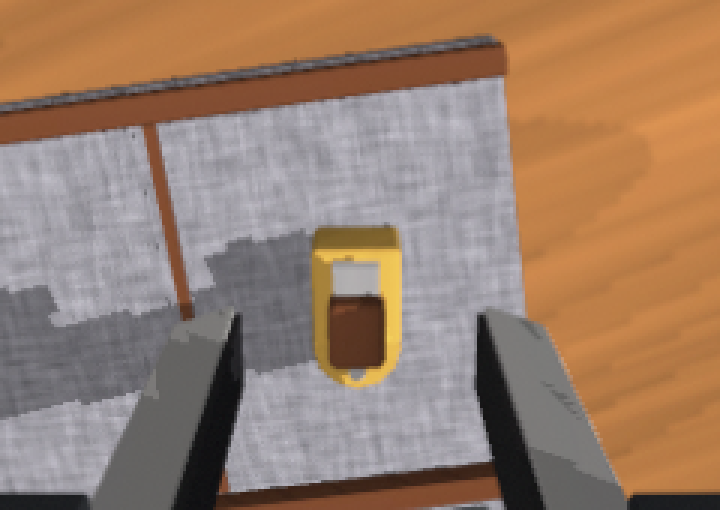

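Call:
play_rows(motion="0 0 0 0 0 0.018 0.5;0 0 0 0 0 0.010 0.5;0 0 0 0 0 0.004 0.5;0 0 0 0 0 0 0.5;0 0 0 0 0 0 0.5")

```text
time: 45.22
eef_pos: [600.8, 328.4, 1.3]
ee_rot: [0.0, 0.185, 0.983, 0.0]
wrist_force: [1.5, -0.4, 0.2]
width: 0.5
```

Call:
play_rows(motion="0 0 0 0 0 0 0;0 0 0 0 0 0 0;0 0 0 0 0 0 0;0 0 0 0 0 0 0;0 0 0 0 0 0 0;0 0 0 0 0 0 0;0 0 0 0 0 0 0", force=16)

```text
time: 46.1
eef_pos: [600.5, 328.2, 1.0]
ee_rot: [0.0, 0.185, 0.983, 0.0]
wrist_force: [-0.5, -0.2, 1.6]
width: 0.213
```

Call:
play_rows(motion="0 0 0 0 0 -0.02 0;0 0 0 0 0 -0.04 0;0 0 0 0 0 -0.04 0;0 0 -9 0 0 0 0;0 0 -8.5 0 0 0 0;0 0 0 0 0 0 0")

```text
time: 46.85
eef_pos: [600.7, 328.3, 102.0]
ee_rot: [0.001, 0.034, 0.999, 0.0]
wrist_force: [-0.1, 0.1, -0.3]
width: 0.217
```

Run:
```python
from h import *
go(462,-230,100,86.2)
```

```text
t 46.85 pos [600.7 328.3 102. ] yaw 86.12 w 0.217 F [-0.1  0.1 -0.3] tilt z [ 1.1e-03  4.0e-04 -1.0e+00]
 d tool now [ 100.6 -566.4    1.6]
 turn z -0.08  d after turn [ 101.4 -566.2    1.6]
```

Call:
play_rows(motion="0 0 0 0.01 -0.0567 0 0;0 0 0 0.01 -0.0567 0 0;0 0 0 0.01 -0.0567 0 0;0 0 0 0.01 -0.0567 0 0;0 0 0 0.01 -0.0567 0 0;0 0 0 0.01 -0.0567 0 0;0 0 0 0.01 -0.0567 0 0;0 0 0 0.01 -0.0567 0 0")

```text
time: 47.85
eef_pos: [490.3, -120.9, 101.6]
ee_rot: [0.001, 0.034, 0.999, -0.0]
wrist_force: [0.9, 0.3, -0.4]
width: 0.207
```

Call:
play_rows(motion="0 0 0 0.01 -0.0567 0 0;0 0 0 0.01 -0.0567 0 0;0 0 0 0 0 0 0;0 0 0 0 0 0 0;0 0 0 0 0 0 0")

```text
time: 48.48
eef_pos: [463.6, -229.6, 100.8]
ee_rot: [-0.0, 0.032, 0.999, 0.0]
wrist_force: [0.5, 0.0, -0.9]
width: 0.207
```

Run:
```python
from h import *
s,W=snap('wrist','w27'); pockets(s); go(462,-230,16,86.2)
e=st()[0]['eef_pos'];print(e,held(s,(290,348,235,303),e[2]+9+28))
```

```text
0.97 outer (array([ 454.7, -229.1]), 72.6, 93.4, 86.0) pocket (array([ 460.5, -230. ]), 31.3, 41.4, 86.3)
0.93 outer (array([471.5, -76.4]), 75.6, 102.3, 86.4) pocket (array([483.4, -58.6]), 26.8, 30.4, 85.8)
0.88 outer (array([ 465.6, -152.8]), 72.8, 101.8, 86.1) pocket (array([ 478.9, -143.5]), 28.9, 35.9, 86.4)
0.74 outer (array([ 455.6, -306.7]), 74.1, 102.1, 86.4) pocket (array([ 465.7, -314.3]), 19.3, 22.2, 86.4)
t 48.58 pos [ 463.7 -229.7  100.8] yaw 86.32 w 0.21 F [-0.5 -0.4 -0.5] tilt z [-1.e-04  2.e-04 -1.e+00]
 d tool now [ 1.6 -0.4 84.8]
 turn z 0.12  d after turn [ 1.6 -0.5 84.8]
[ 463.67318463 -229.67480073  100.83026625] (array([ 464. , -228.9]), 12.1, 15.8, 86.3)
```

View pics/w27.png

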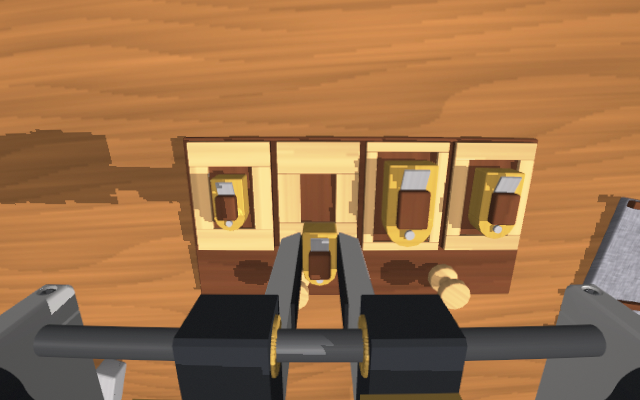

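Call:
play_rows(motion="0 0 0 0.0018 -0.0007 0 0;0 0 0 0 0 0.03 0;0 0 0 0 0 0.03 0;0 0 0 0 0 0.02 0;0 0 0 0 0 0.006 0;0 0 0 0 0 0 0;0 0 0 0 0 0 0;0 0 0 0 0 0 0")

```text
time: 49.58
eef_pos: [462.1, -232.0, 15.8]
ee_rot: [0.001, 0.033, 0.999, -0.001]
wrist_force: [-0.1, 0.8, -1.3]
width: 0.211
```

Run:
```python
from h import *
s,W=snap('wrist','w28'); pockets(s); go(462,-230,4,86.2)
e=st()[0]['eef_pos'];print(e,held(s,(290,348,235,303),e[2]+9+28))
```

```text
0.96 outer (array([471.1, -77.7]), 78.3, 104.2, 86.2) pocket (array([439.1, -72.2]), 4.0, 42.2, 176.4)
0.85 outer (array([ 451.6, -229.2]), 71.8, 83.8, 86.3) pocket (array([ 446.9, -228.9]), 14.4, 31.4, 174.1)
0.79 outer (array([ 456.1, -306.6]), 74.7, 102.8, 86.3) pocket (array([ 456.7, -307.7]), 37.8, 57.6, 86.4)
0.67 outer (array([ 465.9, -153.6]), 74.4, 103.0, 86.3) pocket (array([ 428. , -149.8]), 5.7, 51.6, 176.4)
t 49.67 pos [ 461.9 -231.8   15.4] yaw 86.23 w 0.209 F [-0.3  0.3 -1.2] tilt z [ 9.e-04 -7.e-04 -1.e+00]
 d tool now [-0.   1.9 11.4]
 turn z 0.03  d after turn [-0.   1.9 11.4]
[ 461.85591598 -231.83884526   15.44845179] (array([ 462.7, -231.3]), 12.1, 15.8, 86.3)
```

View pics/w28.png

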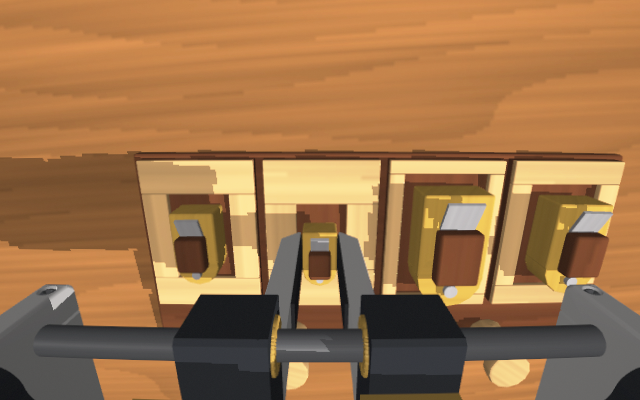

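Call:
play_rows(motion="0 0 0 0.0003 0.0013 0.005 0;0 0 0 0 0 0.0045 0;0 0 0 0 0 0 0;0 0 0 0 0 0 0")

```text
time: 50.18
eef_pos: [461.3, -230.2, 5.3]
ee_rot: [-0.0, 0.033, 0.999, 0.0]
wrist_force: [0.8, 0.3, -1.0]
width: 0.211
```

Call:
play_rows(motion="0 0 0 0 0 0.0008 0;0 0 0 0 0 0 0")

```text
time: 50.42
eef_pos: [461.3, -230.3, 4.6]
ee_rot: [0.0, 0.033, 0.999, -0.0]
wrist_force: [-0.2, 0.0, -0.5]
width: 0.212
```

Call:
play_rows(motion="0 0 0 0 0 0.0006 0;0 0 0 0 0 0 0")

```text
time: 50.68
eef_pos: [461.3, -230.3, 4.0]
ee_rot: [0.0, 0.033, 0.999, -0.0]
wrist_force: [0.6, -0.1, -1.1]
width: 0.211
```

Call:
play_rows(motion="0 0 0 0 0 0.0005 0;0 0 0 0 0 0 0")

```text
time: 50.92
eef_pos: [461.4, -230.3, 4.0]
ee_rot: [-0.0, 0.033, 0.999, 0.0]
wrist_force: [-3.0, 2.0, 6.5]
width: 0.212
```

Call:
play_rows(motion="0 0 0 0 0 -0.0005 0;0 0 0 0 0 0 0.35;0 0 0 0 0 0 0.4;0 0 0 0 0 0 0.4;0 0 0 0 0 -0.015 0.4;0 0 0 0 0 -0.03 0.4;0 0 0 0 0 0 0.4;0 0 0 0 0 0 0.4")

```text
time: 51.92
eef_pos: [461.1, -230.1, 48.8]
ee_rot: [-0.0, 0.033, 0.999, 0.0]
wrist_force: [0.1, 0.6, -1.2]
width: 0.398
```

Run:
```python
from h import *
s,W=snap('wrist','w29'); blocks(s,28,13); go(462,-230,31,86.2)
save('c29',cv2.resize(s['color'][130:300,200:440],None,fx=3,fy=3,interpolation=cv2.INTER_NEAREST))
```

```text
0.82 [534. 226.  76.  83.] block (array([473.8, -74.2]), 26.0, 28.5, 85.6) body (array([472.5, -76.6]), 48.9, 65.0, 84.9)
0.67 [214. 226.  51.  69.] block (array([ 457.7, -305.8]), 17.9, 21.4, 86.4) body (array([ 456.2, -304.4]), 32.8, 51.7, 86.2)
0.63 [430. 228.  70. 102.] block (array([ 470. , -150.9]), 27.0, 34.1, 86.2) body (array([ 468.4, -152.2]), 46.8, 79.0, 86.9)
0.63 [319. 228.  30.  53.] block (array([ 462.5, -229.5]), 10.9, 15.4, 86.2) body (array([ 460.5, -229.2]), 19.4, 38.0, 87.5)
t 52.02 pos [ 460.6 -229.7   48. ] yaw 86.22 w 0.406 F [-0.3 -1.  -0.5] tilt z [-0.0014  0.0011 -1.    ]
 d tool now [-1.4 -0.2 17. ]
 turn z 0.02  d after turn [-1.4 -0.2 17. ]
```

View pics/c29.png

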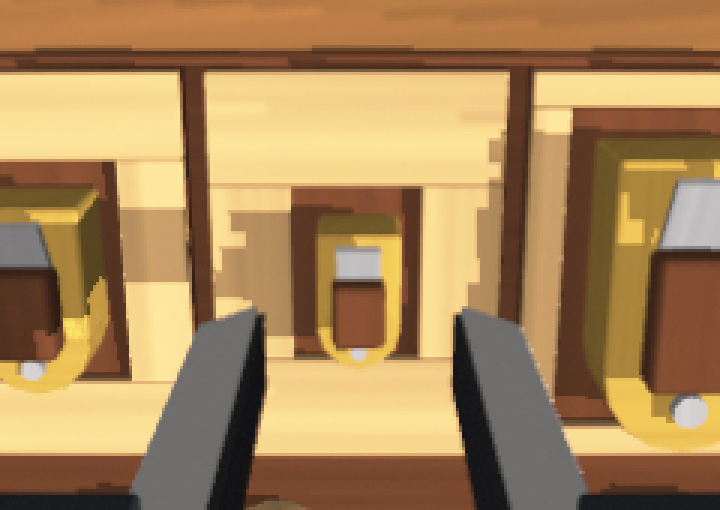

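plane_4 is seated at (462.5, -229.5). Pressing.

Call:
play_rows(motion="0 0 0 0 0 0 0;0 0 0 0 0 0 0;0 0 0 0 0 0 0;0 0 0 0 0 0 0;0 0 0 0 0 0.012 0;0 0 0 0 0 0.008 0;0 0 0 0 0 0 0;0 0 0 0 0 0 0")

```text
time: 53.02
eef_pos: [461.3, -230.3, 28.9]
ee_rot: [-0.0, 0.033, 0.999, 0.0]
wrist_force: [-0.2, 0.3, 0.4]
width: 0.006
```

Call:
play_rows(motion="0 0 0 0 0 0.0015 0;0 0 0 0 0 0.001 0;0 0 0 0 0 0 0")

```text
time: 53.4
eef_pos: [461.3, -230.2, 26.4]
ee_rot: [-0.0, 0.033, 0.999, 0.0]
wrist_force: [-0.4, -0.9, -0.0]
width: 0.006
```

Call:
play_rows(motion="0 0 0 0 0 0.0006 0;0 0 0 0 0 0 0")

```text
time: 53.65
eef_pos: [461.3, -230.2, 25.8]
ee_rot: [-0.0, 0.033, 0.999, 0.0]
wrist_force: [-0.0, 0.4, 0.1]
width: 0.003
```

Call:
play_rows(motion="0 0 0 0 0 0.0008 0;0 0 0 0 0 0 0;0 0 0 0 0 0.0006 0;0 0 0 0 0 0 0")

```text
time: 54.15
eef_pos: [461.4, -230.4, 25.1]
ee_rot: [-0.0, 0.033, 0.999, -0.0]
wrist_force: [-2.2, 0.5, 5.8]
width: 0.007
```

Call:
play_rows(motion="0 0 0 0 0 0.0004 0;0 0 0 0 0 0 0;0 0 0 0 0 0 0;0 0 0 0 0 0 0")

```text
time: 54.65
eef_pos: [461.5, -230.5, 25.1]
ee_rot: [-0.0, 0.033, 0.999, -0.0]
wrist_force: [-3.5, 1.9, 8.4]
width: 0.005
```

Call:
play_rows(motion="0 0 0 0 0 0.0003 0;0 0 0 0 0 0 0;0 0 0 0 0 0 0;0 0 0 0 0 0 0")

```text
time: 55.15
eef_pos: [461.5, -230.5, 25.1]
ee_rot: [-0.0, 0.033, 0.999, -0.0]
wrist_force: [-3.9, 1.4, 10.2]
width: 0.005
```

Call:
play_rows(motion="0 0 0 0 0 0 0;0 0 0 0 0 0 0;0 0 0 0 0 -0.03 0;0 0 0 0 0 -0.06 0;0 0 0 0 0 -0.05 0;0 0 0 0.03 0 -0.02 0;0 0 0 0 0 0 0;0 0 0 0 0 0 0")

```text
time: 56.15
eef_pos: [431.2, -227.9, 182.6]
ee_rot: [-0.0, 0.033, 0.999, 0.0]
wrist_force: [0.5, 0.4, -0.2]
width: 0.005
```

Run:
```python
from h import *
s,W=snap('wrist','w30'); blocks(s,31,13)
print(st()[0]['wrist_force'],st()[0]['eef_pos'])
save('c30',cv2.resize(s['color'][100:300,150:550],None,fx=2,fy=2,interpolation=cv2.INTER_CUBIC))
s,W=snap('top','t30')
```

```text
0.81 [318. 211.  16.  30.] block (array([ 461.5, -229.7]), 9.9, 15.0, 86.2) body (array([ 459.3, -229.1]), 18.0, 36.5, 86.6)
0.78 [253. 208.  32.  40.] block (array([ 456.6, -305.6]), 16.6, 19.6, 86.2) body (array([ 455.1, -304.9]), 30.7, 49.6, 87.1)
0.77 [456. 209.  42.  53.] block (array([472.5, -75.3]), 22.4, 25.6, 86.0) body (array([470.5, -77.3]), 41.2, 64.1, 85.2)
0.58 [389. 211.  46.  64.] block (array([ 468.6, -151.8]), 25.4, 32.5, 86.3) body (array([ 467. , -152.8]), 44.5, 78.2, 85.6)
[-0.0300958   0.29459702 -0.13639967] [ 431.16982202 -227.76641464  182.18716659]
```

View pics/c30.png

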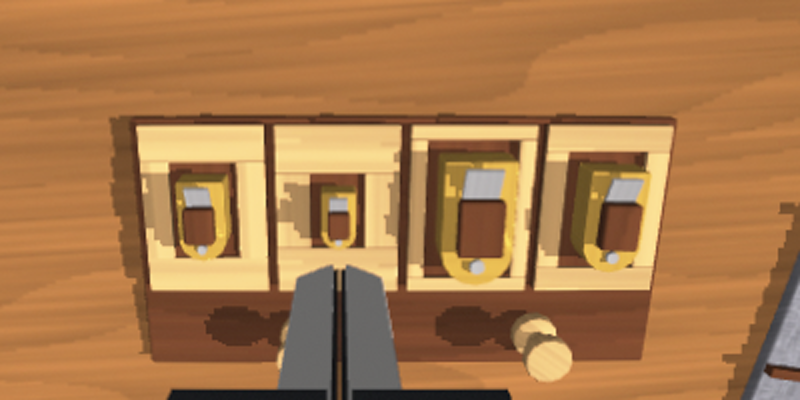

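View pics/w30.png

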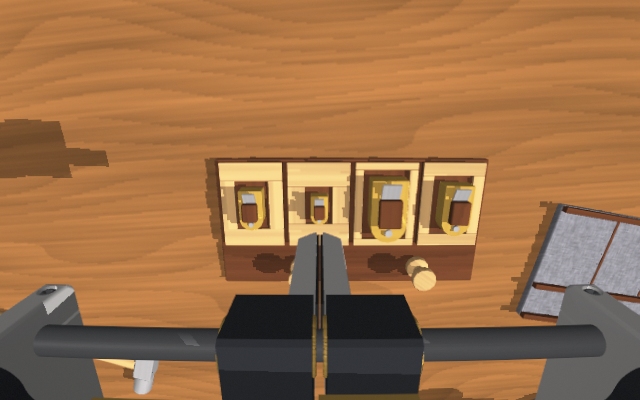

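All four planes are seated within 1–2 mm of their pocket centres, and the arm is clear. Handing in.

```bash
python3 -c "
from h import *
print(ctrl.finish_job())"
```

```text
the job is handed in; nothing more can be done
None
```

All four brass planes are in their own pockets, placed largest to smallest, and I handed the job in at about 56 s of the 144 s. Each plane was lowered until it touched the pocket floor, released, and pressed on its palm block before I fetched the next. The presses read 10.7, 10.4, 9.4 and 10.2 N for planes 1 to 4, so plane_3's was slightly under 10 N.

- **Last checks:** the final wrist picture shows each plane within about 2 mm of its pocket centre and aligned with it. For planes 2, 3 and 4, the height at first contact matched the sole resting on the pocket floor. The arm stood clear with no force on the wrist. I did not touch the pink look-alike.
- **Disagreed – fingertips:** the tips turned out to be about 16–20 mm behind the reported TCP, not 19 mm ahead of it. My first closing on plane_1 therefore shut above it without touching it. I then used the measured offset.
- **Disagreed – top camera:** it was about 5 mm off the wrist camera, so I used the wrist camera.
- **Uncertain – plane_1's set-down:** the fingertips were about level with the pocket rim there, so its contact reading could have come from the rim. A height check after pressing put its palm block at 46.5 mm, against about 47 mm expected if it lies flat.

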